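# Load weld coupons on the microscope stage

### The job

Turn the selector on the microscope console two clicks anticlockwise to its loading position while the stage is still empty. Then lay every coupon flat on the black stage plate with its polished face (the one with the dark weld wedge) up, turning over those that lie polished face down. When all are loaded, turn the selector four clicks clockwise to the viewing position, and leave the mouse, jar and brush alone.

Things in the scene. Friction and masses are not known exactly. Their poses are not given: they have to be found in the camera images.
- selector (a joint): black rotary selector on top of the grey console (140 x 120 mm, top 45 mm above the bench), vertical axis. Value 0 at the start, grows as it is turned CLOCKWISE seen from above. It clicks into a rest every 30 degrees (0.524 rad), at 0, +-0.524, +-1.047, ...; between rests the spring torque is at most about 0.07 N m and pulls it to the nearest rest when let go. Stops about 3 clicks anticlockwise and 4 clicks clockwise of the start
- selector_grip (a point): point on the selector's axis, in its grip bar (50 mm long, 14 mm wide, bar from 52 to 82 mm above the bench, this point at 68 mm). Turns with the selector: x along the bar (towards the white pointer line), z up. The dial disc under the bar is 68 mm across, its top at 52 mm
- stage_top (a point): centre of the top face of the black microscope stage plate, 160 mm (its x) by 250 mm (its y), 45 mm above the bench, z up; fixed to the bench, no rim. Coupons go on this plate
- pad: grey plastic pad fixed on the bench, 260 mm (its x) by 250 mm (its y), 4 mm thick, on which the coupons lie at the start; origin under its centre
- coupon_a_mid (a point): aluminium weld-section coupon, a square block 48 x 48 x 20 mm, 0.15 kg (may be absent); this point is its centre. Its z axis is the outward normal of the POLISHED face (marked by one dark wedge-shaped weld, narrow end to wide end); the BACK (-z) has two crossed scribed diagonals. x and y run parallel to the sides. Lies on the grey pad at the start, with either face up; all coupons are alike
- coupon_b_mid (a point): aluminium weld-section coupon, a square block 48 x 48 x 20 mm, 0.15 kg (may be absent); this point is its centre. Its z axis is the outward normal of the POLISHED face (marked by one dark wedge-shaped weld, narrow end to wide end); the BACK (-z) has two crossed scribed diagonals. x and y run parallel to the sides. Lies on the grey pad at the start, with either face up; all coupons are alike
- coupon_c_mid (a point): aluminium weld-section coupon, a square block 48 x 48 x 20 mm, 0.15 kg (may be absent); this point is its centre. Its z axis is the outward normal of the POLISHED face (marked by one dark wedge-shaped weld, narrow end to wide end); the BACK (-z) has two crossed scribed diagonals. x and y run parallel to the sides. Lies on the grey pad at the start, with either face up; all coupons are alike
- coupon_d_mid (a point): aluminium weld-section coupon, a square block 48 x 48 x 20 mm, 0.15 kg (may be absent); this point is its centre. Its z axis is the outward normal of the POLISHED face (marked by one dark wedge-shaped weld, narrow end to wide end); the BACK (-z) has two crossed scribed diagonals. x and y run parallel to the sides. Lies on the grey pad at the start, with either face up; all coupons are alike
- mouse: black computer mouse, 100 x 56 x 34 mm, bystander: leave alone; origin under its centre
- jar: small jar 52 mm across, 65 mm high, bystander: leave alone; origin under its centre
- brush: cleaning brush lying flat, bystander: leave alone
Not all that is in view belongs to the job. What is shaped like the part that bears coupon_a_mid but turquoise is not meant.

How it is judged:
By the outcome, as a careful person would: the job done as asked, in the order asked, and still so for the second after the job is handed in, with the robot touching nothing.
Of coupon_a, coupon_b, coupon_c, coupon_d only 2 to 3 are there at a start; the rules pass over those that are not, and their reading is None.
At some moment in a run one of coupon_a, coupon_b, coupon_c, coupon_d may be knocked a few centimetres aside while the robot is not near it.
Once in a run the grip may slacken for a moment while it holds something.
It also fails if it takes over 210 s, if anything falls off the work surface, if the arm or the gripper's body presses on something with over 40 N, if the wrist force passes 120 N, or if a joint passes its speed limit or range.

### The arm

A 6-joint arm with a two-finger parallel gripper is mounted at the origin on the work surface. World frame = base frame: x ahead of the robot, y to its left, z up, the work surface at z = 0. Lengths are in m, angles in rad, forces in N, time in s.
With the tool pointing down it reaches from about 0.25 to 0.775 m from the base axis. Payload 4 kg.
Tool frame: the origin (TCP) lies at the very end of the fingers, on their centre line; the grasp point (between the pads) lies 19 mm behind it; z points along the fingers, y is the direction in which the jaws open and shut (so a half turn about z gives the same grasp; the last joint's range is limited). The gripper opens to 94 mm and grips with 3 to 60 N. Pads are 16 mm wide; open, the fingers measure 119 mm over their backs; the gripper's body (75 mm by 177 mm) begins 78 mm behind the grasp point.
Start: joints at [-1.386, 0.087, 1.371, -0, 1.684, -0.103], TCP at [0.156, -0.527, 0.206] pointing down, gripper open.
Joint ranges: [-3.1, 3.1], [-0.76, 2.03], [0.27, 2.55], [-1.08, 4.22], [0.17, 2.65], [-2.57, 2.57]. Speed limits (rad/s): [2.79, 2.79, 3.14, 3.14, 3.14, 3.14].

### API

Orientations are given as [roll, pitch, yaw] about the fixed x, y, z axes, in that order (R = Rz(yaw) Ry(pitch) Rx(roll)).
In Python, from bench import robot, cams, models gives the robot as it stands.
- The arm moves only by the tool step_arm, never from a script. Its argument "series" is a list of rows, each a list of 5 numbers: the gripper command: -1 is shut, 1 is fully open, values between are in proportion, then the shift along the tool's x, y, z in mm, then the turn about the tool's z in degrees. A call has 1 to 20 rows; each row is the pose to reach, as a shift and turn from the pose commanded when the call began, along the tool's axes at that moment; what a row does not reach only later rows make up. A row lasts 1/8 s, in which the tool goes at most 62.5 mm and 10.7 degrees, less where a joint would pass 70% of its speed; a pose out of reach is approached as far as the arm can. A call with a gripper value outside its range is refused whole. The fingers move at their own pace and stop on an object; the grip force is fixed at half the most. Time passes only in rows, so rows that repeat a pose let the fingers close. It gives the time, the measured TCP pose, the force and the opening at its end, in the units of the state.
- robot.get_obs(): the state, without advancing time (a new reading comes with each control period).
- cams.snapshot(name): name is "scene" or "top"; returns a dict with "pixels" (400x640x3 uint8, red, green, blue), "fov_y" (degrees; the focal length in pixels is half the picture's height over the tangent of half this angle, whatever the lens; pixels are square), "cx", "cy" (the principal point, pixels), "k1" (the pictures are not rectified: a ray, as slopes to the right and down, at radius r is drawn at 1 + k1 r^2 times it, then the intrinsics apply), "R" (3x3) and "t" (3): a world point X has camera coordinates R X + t. Camera axes: x right, y down, z forward; pixel columns grow to the right and rows downward; lengths in m; the calibration is good to about 2 mm. A picture is of the moment at which its call begins. There is no depth.
- robot.close_job(): hands the job in, once; it reports no verdict.
Trained networks look in a picture, given as the dict that the camera call returned (one of the last four; its "shot" number tells which), for a name from the list of things; names that differ only in an ending like _2 or _b are one class to them, and where a whole thing is asked for, a point or a joint stands for the part that bears it (a point fixed in the world has none). Each returns a list of dicts, best first, with "p" (0 to 1); they miss things now and then, are a little off and sometimes report something else, mostly with a low value. They report only what shows in the picture. A call takes as long as a camera call. They do not tell look-alikes from the thing itself.
- models.find_in(picture, label): "position" ([x, y, z] in m, in world coordinates, good to about 4 mm: the middle of the surface that is visible of it).
- models.pinpoint(picture, label): "position" ([x, y, z] in m, in world coordinates, good to about 4 mm: a listed point, or the origin of a listed thing).
The state is a dict: "time": time; "joint_positions": joint angles; "qvel": joint speeds; "joint_torque": joint torques, N m; "tool_pos": TCP position; "ee_rot": TCP orientation; "wrist_force": force on the tool from outside, world axes, zero at the start; "wrist_torque": the same for the moment, N m; "width": finger opening in m.
Only numpy, scipy, OpenCV 4.12 (cv2) and the standard library are available. Lean on these libraries where they do the work, as an engineer would, in place of code of your own. Each camera call takes 0.05 s, during which the arm holds its last target. There are 200 camera calls.

## Working session

There is one attempt and no reset: what is moved stays moved. The work goes in short steps, Python scripts to look and compute and a tool call to move; the robot and the scene stay as the last step left them, time stands still between calls to the robot, and variables do not carry over. Pictures are saved under pics/ and viewed, about 12 in all and at most 16, crops included, and the job is handed in when it is done.

Besides the shell and the picture viewer there is one more tool, called as name(argument=value, ...), one argument or row to a line, values as JSON. step_arm: Moves the arm, as the interface text tells. Its arguments: {"type":"object","properties":{"series":{"type":"array","items":{"type":"array","items":{"type":"number"}}}},"required":["series"]}

```bash
mkdir -p pics; ls; cat > h.py <<'E'
import numpy as np, cv2
from bench import robot, cams, models
from scipy.spatial.transform import Rotation as Ro
def K(s):
    f=200/np.tan(np.radians(s["fov_y"])/2); return f,s["cx"],s["cy"]
def proj(s,X):
    c=np.array(s["R"])@np.array(X,float)+np.array(s["t"]); u=c[:2]/c[2]; f,cx,cy=K(s)
    u=u*(1+s["k1"]*(u@u)); return np.array([f*u[0]+cx,f*u[1]+cy])
def unproj(s,px,z):
    f,cx,cy=K(s); d=np.array([(px[0]-cx)/f,(px[1]-cy)/f]); u=d.copy()
    for _ in range(20): u=d/(1+s["k1"]*(u@u))
    R=np.array(s["R"]); o=-R.T@np.array(s["t"]); v=R.T@np.array([u[0],u[1],1]); return o+v*(z-o[2])/v[2]
def save(s,name,crop=None,sc=1):
    p=s["pixels"][:,:,::-1]
    if crop: x0,y0,x1,y1=crop; p=p[y0:y1,x0:x1]
    cv2.imwrite("pics/"+name,cv2.resize(p,None,fx=sc,fy=sc,interpolation=cv2.INTER_CUBIC))
def rect(s,x0,x1,y0,y1,z,res=0.0005):
    """top view at height z: column -> +x?  rows: x decreasing, cols: y decreasing"""
    xs=np.arange(x1,x0,-res); ys=np.arange(y1,y0,-res)
    R=np.array(s["R"]);t=np.array(s["t"]);f,cx,cy=K(s)
    X=np.stack(np.meshgrid(xs,ys,indexing='ij')+[np.full((len(xs),len(ys)),z)] if False else [*np.meshgrid(xs,ys,indexing='ij'),np.full((len(xs),len(ys)),z)],-1)
    c=X@R.T+t; u=c[...,:2]/c[...,2:]; u=u*(1+s["k1"]*(u**2).sum(-1,keepdims=True))
    return cv2.remap(s["pixels"],(f*u[...,0]+cx).astype('f4'),(f*u[...,1]+cy).astype('f4'),cv2.INTER_CUBIC)
E
python3 - <<'E'
from h import *
o=robot.get_obs(); print(o)
for n in("top","scene"):
    s=cams.snapshot(n); save(s,n+"0.png",sc=1.25); print(n,s["shot"],s["fov_y"],-np.array(s["R"]).T@np.array(s["t"]))
    for l in("selector_grip","stage_top","pad","coupon_a_mid","mouse","jar","brush"):
        for d in models.pinpoint(s,l): print(l,np.round(d["position"],3),round(d["p"],2),proj(s,d["position"]).round())
E
```

```text
pics
{'time': 0.0, 'joint_positions': array([-1.38610795e+00,  8.79464542e-02,  1.37219782e+00, -4.45973462e-05,
        1.68362586e+00, -1.03119374e-01]), 'qvel': array([-0.00051197, -0.00027822,  0.00170579, -0.00062586, -0.00280445,
       -0.00293586]), 'joint_torque': array([ 5.21096536e-04, -3.40175521e+01, -3.02429402e+01,  7.16915075e-02,
        3.29190481e-02, -1.51957752e-04]), 'tool_pos': array([ 0.15598831, -0.52685104,  0.2043375 ]), 'ee_rot': array([-3.13942217e+00, -1.80053782e-04,  2.87802580e-01]), 'wrist_force': array([ 0.22641562, -0.90609896, -0.33664281]), 'wrist_torque': array([ 0.00099668,  0.02119357, -0.01439123]), 'width': 0.09388367356395082}
top 1 44.12515493198376 [ 0.42964917 -0.15571262  1.36177621]
selector_grip [0.502 0.002 0.071] 0.77 [267. 239.]
stage_top [0.544 0.279 0.044] 0.67 [168. 222.]
pad [ 0.516 -0.258  0.003] 0.91 [364. 236.]
pad [ 0.582 -0.34   0.013] 0.16 [395. 213.]
coupon_a_mid [ 0.578 -0.34   0.014] 0.9 [395. 214.]
coupon_a_mid [ 0.631 -0.464  0.013] 0.89 [439. 195.]
mouse [0.745 0.156 0.004] 0.92 [218. 153.]
jar [ 0.424 -0.557 -0.001] 0.94 [472. 271.]
scene 2 45.10600271785778 [ 1.48893634 -0.39642758  0.86103645]
selector_grip [ 0.499 -0.004  0.066] 0.58 [350. 166.]
stage_top [0.542 0.272 0.045] 0.56 [446. 163.]
pad [ 0.517 -0.253 -0.001] 0.84 [265. 207.]
coupon_a_mid [ 0.636 -0.469  0.003] 0.84 [188. 254.]
coupon_a_mid [ 0.521 -0.495  0.01 ] 0.6 [173. 223.]
coupon_a_mid [ 0.578 -0.336  0.018] 0.57 [238. 222.]
mouse [0.748 0.157 0.001] 0.9 [442. 231.]
brush [ 0.755 -0.233  0.003] 0.78 [295. 268.]
```

View pics/top0.png

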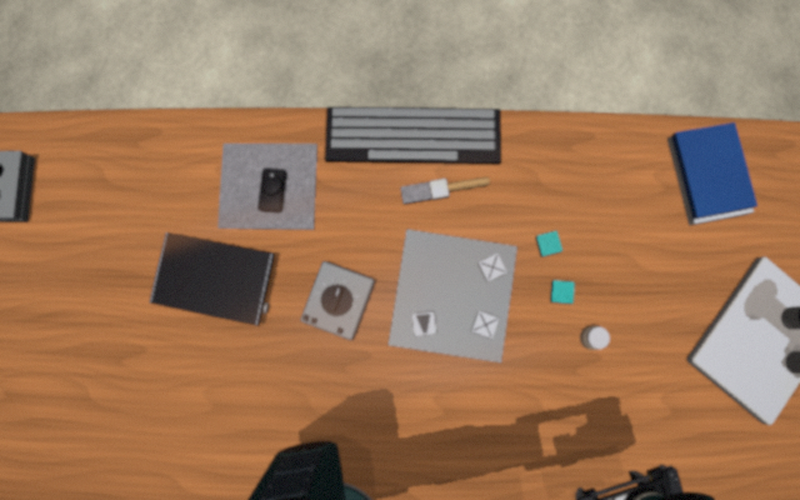

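View pics/scene0.png

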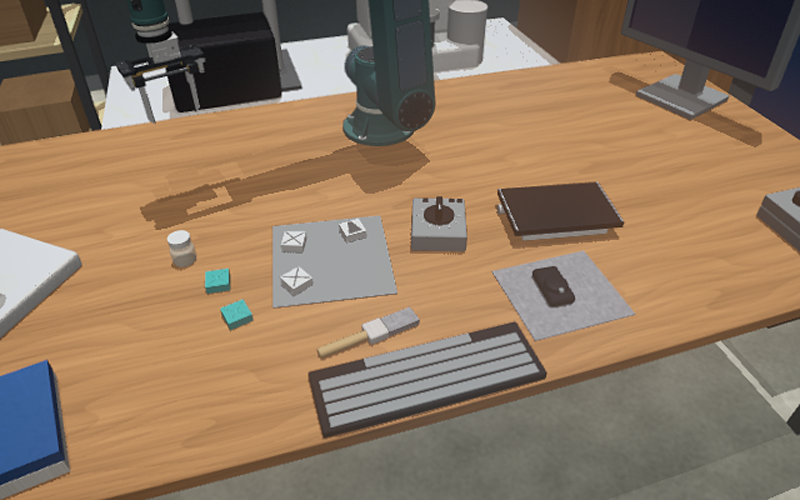

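The stage and console are empty. There are three coupons: one polished face up at about px (424,322), and two with the scribed backs up at (492,266) and (485,323). The turquoise decoys sit outside the pad. Next I'll measure the selector bar and the coupon poses.

```bash
cat >> h.py <<'E'
def coupons(s,zt=0.024,roi=None,thr=150):
    """bright square tops at height zt -> centre, yaw(deg, mod 90), sides mm"""
    x0,x1,y0,y1=roi; im=rect(s,x0,x1,y0,y1,zt,0.0005); hsv=cv2.cvtColor(im,cv2.COLOR_RGB2HSV)
    m=((hsv[...,2]>thr)&(hsv[...,1]<40)).astype('u1')
    m=cv2.morphologyEx(m,cv2.MORPH_CLOSE,np.ones((25,25)))
    out=[]
    for c in cv2.findContours(m,cv2.RETR_EXTERNAL,cv2.CHAIN_APPROX_NONE)[0]:
        if cv2.contourArea(c)<1500: continue
        (u,v),(w,h),a=cv2.minAreaRect(c)
        # image u -> -y, v -> -x ; axis direction angle a (u right, v down)
        d=np.array([-np.sin(np.radians(a)),-np.cos(np.radians(a))])
        out.append((round(x1-v*0.0005,4),round(y1-u*0.0005,4),round((np.degrees(np.arctan2(d[1],d[0]))+45)%90-45,1),round(w/2,1),round(h/2,1)))
    return out,im
E
python3 - <<'E'
from h import *
s=cams.snapshot("top")
for t in(140,165,190):
    o,im=coupons(s,0.024,(0.38,0.64,-0.40,-0.12),t); print(t,o)
hs=cv2.cvtColor(im,cv2.COLOR_RGB2HSV)
sel=rect(s,0.42,0.58,-0.08,0.08,0.082,0.0004)
st=rect(s,0.40,0.70,0.10,0.45,0.045,0.001)
A=cv2.resize(im,(400,400*im.shape[0]//im.shape[1])); B=cv2.resize(sel,(400,400))
n=max(len(A),len(B)); pad=lambda q:np.vstack([q,np.zeros((n-len(q),q.shape[1],3),'u1')])
cv2.imwrite("pics/r1.png",np.hstack([pad(A),pad(B)])[:,:,::-1])
cv2.imwrite("pics/r1s.png",cv2.resize(st,None,fx=1.5,fy=1.5)[:,:,::-1])
# stage rect
g=cv2.cvtColor(st,cv2.COLOR_RGB2GRAY); m=(g<50).astype('u1'); m=cv2.morphologyEx(m,cv2.MORPH_OPEN,np.ones((9,9)))
c=max(cv2.findContours(m,cv2.RETR_EXTERNAL,cv2.CHAIN_APPROX_NONE)[0],key=cv2.contourArea); r=cv2.minAreaRect(c); print(r,0.70-r[0][1]*.001,0.45-r[0][0]*.001)
bp=cv2.boxPoints(r); print([(round(.70-v*.001,3),round(.45-u*.001,3)) for u,v in bp])
E
```

```text
140 [(0.5165, -0.2485, np.float64(-8.3), 249.5, 264.9)]
165 [(0.4534, -0.1863, np.float64(41.3), 64.2, 63.3), (0.4528, -0.3218, np.float64(-20.1), 50.0, 49.4), (0.5787, -0.3374, np.float64(26.6), 49.6, 49.2)]
190 [(0.4532, -0.3213, np.float64(-16.9), 43.5, 43.4), (0.5786, -0.3369, np.float64(26.6), 42.7, 42.7)]
((171.1693115234375, 156.42901611328125), (228.57986450195312, 152.40533447265625), 9.727579116821289) 0.5435709838867187 0.2788306884765625
[(np.float32(0.488), np.float32(0.404)), (np.float32(0.638), np.float32(0.379)), (np.float32(0.599), np.float32(0.153)), (np.float32(0.449), np.float32(0.179))]
```

View pics/r1.png

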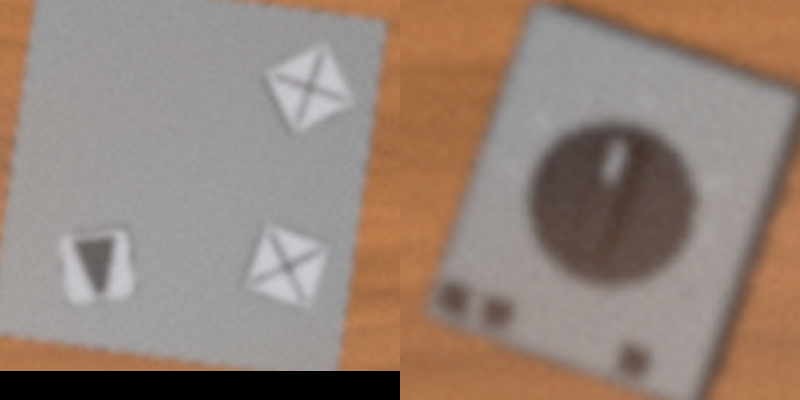

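```bash
cat >> h.py <<'E'
def rel(x,y,z,yawdeg,o=None):
    o=o or robot.get_obs(); p=o["tool_pos"]; R=Ro.from_euler('xyz',[np.pi,0,o["ee_rot"][2]]).as_matrix()
    d=R.T@(np.array([x,y,z])-p)*1000; t=-(yawdeg-np.degrees(o["ee_rot"][2])); t=(t+180)%360-180
    q6=np.degrees(np.arctan2(y,x))+90-yawdeg; q6=(q6+180)%360-180
    print("shift",d.round(1),"turn",round(t,1),"dist",np.linalg.norm(d).round(),"q6 now",np.degrees(o["joint_positions"][5]).round(),"q6 tgt",round(q6))
E
python3 - <<'E'
from h import *
rel(0.501,-0.001,0.13,-17); rel(0.501,-0.001,0.057,-17)
E
```

```text
shift [ 480.1 -406.9   75.5] turn 33.5 dist 634.0 q6 now -6.0 q6 tgt 107
shift [ 480.1 -406.9  148.5] turn 33.5 dist 647.0 q6 now -6.0 q6 tgt 107
```

step_arm(
  series=[
    [1, 480, -407, 60, 33.5],
    [1, 480, -407, 60, 33.5],
    [1, 480, -407, 60, 33.5],
    [1, 480, -407, 60, 33.5],
    [1, 480, -407, 60, 33.5],
    [1, 480, -407, 60, 33.5],
    [1, 480, -407, 60, 33.5],
    [1, 480, -407, 60, 33.5],
    [1, 480, -407, 60, 33.5],
    [1, 480, -407, 60, 33.5],
    [1, 480, -407, 60, 33.5],
    [1, 480, -407, 60, 33.5],
    [1, 480, -407, 60, 33.5],
    [1, 480, -407, 60, 33.5],
    [1, 480, -407, 60, 33.5],
    [1, 480, -407, 60, 33.5],
    [1, 480, -407, 60, 33.5],
    [1, 480, -407, 60, 33.5],
  ],
)

```text
time: 3.1
tool_pos: [0.5008, -0.0009, 0.1455]
ee_rot: [3.141, -0.0, -0.297]
wrist_force: [0.4, -0.2, 0.2]
width: 0.094
```

step_arm(
  series=[
    [1, 0, 0, 50, 0],
    [1, 0, 0, 75, 0],
    [1, 0, 0, 87, 0],
    [1, 0, 0, 87, 0],
    [-1, 0, 0, 87, 0],
    [-1, 0, 0, 87, 0],
    [-1, 0, 0, 87, 0],
    [-1, 0, 0, 87, 0],
    [-1, 0, 0, 87, 0],
    [-1, 0, 0, 87, 0],
    [-1, 0, 0, 87, 0],
    [-1, 0, 0, 87, 0],
  ],
)

```text
time: 4.6
tool_pos: [0.5008, -0.0009, 0.0584]
ee_rot: [3.141, 0.0, -0.297]
wrist_force: [-0.1, 0.3, -0.2]
width: 0.0174
```

step_arm(
  series=[
    [-1, 0, 0, 0, 0],
    [-1, 0, 0, 0, 0],
    [-1, 0, 0, 0, 0],
  ],
)

```text
time: 4.97
tool_pos: [0.5006, -0.0017, 0.0585]
ee_rot: [3.14, 0.0, -0.297]
wrist_force: [-1.8, -4.4, 0.6]
width: 0.0141
```

step_arm(
  series=[
    [-1, 0, 0, 0, -8],
    [-1, 0, 0, 0, -16],
    [-1, 0, 0, 0, -24],
    [-1, 0, 0, 0, -32],
    [-1, 0, 0, 0, -40],
    [-1, 0, 0, 0, -48],
    [-1, 0, 0, 0, -56],
    [-1, 0, 0, 0, -60],
    [-1, 0, 0, 0, -60],
    [-1, 0, 0, 0, -60],
  ],
)

```text
time: 6.22
tool_pos: [0.5006, -0.0012, 0.0584]
ee_rot: [3.142, 0.001, 0.749]
wrist_force: [-1.9, -3.4, 0.6]
width: 0.0138
```

step_arm(
  series=[
    [0.2, 0, 0, 0, 0],
    [0.2, 0, 0, 0, 0],
    [0.2, 0, 0, 0, 0],
    [0.2, 0, 0, 0, 0],
    [0.2, 0, 0, 0, 0],
    [0.2, 0, 0, -60, 0],
    [0.2, 0, 0, -100, 0],
    [0.2, 0, 0, -100, 0],
  ],
)

```text
time: 7.22
tool_pos: [0.5034, -0.0011, 0.1629]
ee_rot: [3.135, -0.006, 0.75]
wrist_force: [0.0, -0.7, -0.8]
width: 0.0562
```

```bash
python3 - <<'E'
from h import *
print(robot.get_obs()["ee_rot"])
# polished coupon a at approx (.453,-.186)? and back coupons
rel(0.453,-0.186,0.15,0)
E
```

```text
[ 3.13477757 -0.00590861  0.75030973]
shift [-162.9  100.9   12.9] turn 43.0 dist 192.0 q6 now 40.0 q6 tgt 68
```

step_arm(
  series=[
    [1, -100, 130, -40, 45],
    [1, -100, 130, -40, 45],
    [1, -100, 130, -40, 45],
    [1, -100, 130, -40, 45],
    [1, -100, 130, -40, 45],
    [1, -100, 130, -40, 45],
    [1, -100, 130, -40, 45],
  ],
)

```text
time: 8.1
tool_pos: [0.5161, -0.1634, 0.198]
ee_rot: [-3.141, 0.001, -0.033]
wrist_force: [0.2, -0.1, -0.3]
width: 0.0939
```

```bash
python3 - <<'E'
from h import *
s=cams.snapshot("top"); s2=cams.snapshot("scene")
for t in(160,165,175):
    o,im=coupons(s,0.024,(0.38,0.64,-0.40,-0.12),t); print(t,o)
sel=rect(s,0.42,0.58,-0.08,0.08,0.082,0.0004)
w=rect(s,0.41,0.49,-0.23,-0.15,0.024,0.0002)
sc=cv2.resize(s2["pixels"][140:260,200:440],(800,400))
cv2.imwrite("pics/r2.png",np.vstack([np.hstack([cv2.resize(sel,(400,400)),w]),sc])[:600+200,:,::-1][::1] if 0 else cv2.resize(np.vstack([np.hstack([cv2.resize(sel,(400,400)),w]),sc]),(600,600))[:,:,::-1])
E
```

```text
160 [(0.4535, -0.1693, np.float64(8.5), 46.2, 14.6), (0.5088, -0.3005, np.float64(-8.5), 144.7, 264.7)]
165 [(0.4353, -0.2878, np.float64(0.0), 109.5, 143.5), (0.579, -0.3375, np.float64(27.3), 52.4, 51.3)]
175 [(0.4529, -0.3219, np.float64(-19.4), 49.1, 48.6), (0.5789, -0.3372, np.float64(27.4), 48.4, 48.5)]Traceback (most recent call last):
  File "<stdin>", line 8, in <module>
    return _nx.concatenate(arrs, 1, dtype=dtype, casting=casting)
           ~~~~~~~~~~~~~~~^^^^^^^^^^^^^^^^^^^^^^^^^^^^^^^^^^^^^^^
ValueError: all the input array dimensions except for the concatenation axis must match exactly, but along dimension 0, the array at index 0 has size 400 and the array at index 1 has size 401
```

```bash
python3 - <<'E'
from h import *
s=cams.snapshot("top")
sel=cv2.resize(rect(s,0.42,0.58,-0.08,0.08,0.082,0.0004),(400,400))
w=cv2.resize(rect(s,0.41,0.49,-0.23,-0.15,0.024,0.0002),(400,400))
cv2.imwrite("pics/r2.png",np.hstack([sel,w])[:,:,::-1])
E
```

```text
(no output)
```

View pics/r2.png

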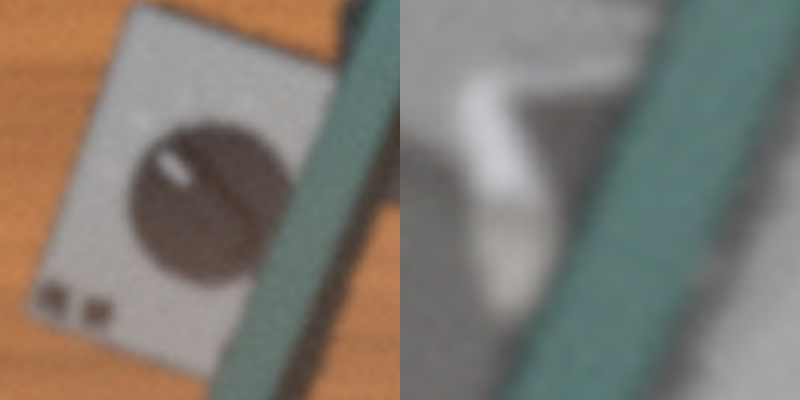

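The selector pointer has turned 60° anticlockwise, as planned. Now I'll pick up the coupon that already lies polished face up.

```bash
python3 - <<'E'
from h import *
rel(0.453,-0.188,0.009,5.5)
E
```

```text
shift [-62.5  26.4 189.4] turn -7.4 dist 201.0 q6 now 68.0 q6 tgt 62
```

step_arm(
  series=[
    [1, -62, 26.4, 50, -7.4],
    [1, -62, 26.4, 100, -7.4],
    [1, -62, 26.4, 140, -7.4],
    [1, -62, 26.4, 175, -7.4],
    [1, -62, 26.4, 188, -7.4],
    [1, -62, 26.4, 188, -7.4],
    [-1, -62, 26.4, 188, -7.4],
    [-1, -62, 26.4, 188, -7.4],
    [-1, -62, 26.4, 188, -7.4],
    [-1, -62, 26.4, 188, -7.4],
    [-1, -62, 26.4, 188, -7.4],
    [-1, -62, 26.4, 188, -7.4],
    [-1, -62, 26.4, 188, -7.4],
    [-1, -62, 26.4, 188, -7.4],
    [-1, -62, 26.4, 188, -7.4],
  ],
)

```text
time: 10.12
tool_pos: [0.4535, -0.1885, 0.0106]
ee_rot: [3.141, -0.0, 0.094]
wrist_force: [-0.2, -0.6, 1.1]
width: 0.0486
```

```bash
python3 - <<'E'
from h import *
print(robot.get_obs()["tool_pos"],robot.get_obs()["width"])
rel(0.556,0.356,0.12,-9.7)
E
```

```text
[ 0.45354062 -0.18854893  0.01062375] 0.0485942562414713
shift [ 153.2 -532.5 -109.4] turn 15.1 dist 565.0 q6 now 55.0 q6 tgt 132
```

step_arm(
  series=[
    [-1, 0, 0, -50, 0],
    [-1, 0, 0, -105, 0],
    [-1, 153, -532, -109, 15],
    [-1, 153, -532, -109, 15],
    [-1, 153, -532, -109, 15],
    [-1, 153, -532, -109, 15],
    [-1, 153, -532, -109, 15],
    [-1, 153, -532, -109, 15],
    [-1, 153, -532, -109, 15],
    [-1, 153, -532, -109, 15],
    [-1, 153, -532, -109, 15],
    [-1, 153, -532, -109, 15],
    [-1, 153, -532, -109, 15],
    [-1, 153, -532, -109, 15],
    [-1, 153, -532, -109, 15],
    [-1, 153, -532, -109, 15],
  ],
)

```text
time: 12.12
tool_pos: [0.556, 0.3548, 0.1199]
ee_rot: [-3.141, -0.001, -0.169]
wrist_force: [0.4, -0.1, -2.5]
width: 0.0477
```

```bash
python3 - <<'E'
from h import *
rel(0.556,0.356,0.0525,-9.7)
E
```

```text
shift [-0.2 -1.2 67.4] turn 0.0 dist 67.0 q6 now 127.0 q6 tgt 132
```

step_arm(
  series=[
    [-1, 0, -1, 40, 0],
    [-1, 0, -1, 60, 0],
    [-1, 0, -1, 66.5, 0],
    [-1, 0, -1, 67.5, 0],
    [0.3, 0, -1, 67.5, 0],
    [0.3, 0, -1, 67.5, 0],
    [0.3, 0, -1, 67.5, 0],
    [0.3, 0, -1, 67.5, 0],
    [0.6, 0, -1, 0, 0],
    [1, 0, -1, -40, 0],
    [1, 0, -1, -40, 0],
  ],
)

```text
time: 13.5
tool_pos: [0.5585, 0.358, 0.166]
ee_rot: [-3.135, -0.009, -0.168]
wrist_force: [-0.0, -0.1, -0.1]
width: 0.0877
```

```bash
python3 - <<'E'
from h import *
s=cams.snapshot("top")
for d in models.pinpoint(s,"coupon_a_mid"): print(np.round(d["position"],3),round(d["p"],2))
for t in(175,180): print(coupons(s,0.024,(0.38,0.66,-0.40,-0.10),t)[0])
rel(0.579,-0.337,0.15,27)
E
```

```text
[ 0.526 -0.497  0.014] 0.85
[ 0.579 -0.34   0.014] 0.68
[(0.4527, -0.3216, np.float64(-19.7), 48.7, 48.1), (0.5788, -0.3372, np.float64(26.6), 48.3, 48.1)]
[(0.4527, -0.3215, np.float64(-20.0), 47.2, 46.9), (0.5788, -0.3371, np.float64(27.7), 46.6, 47.1)]
shift [138.4 680.1   9.8] turn -36.6 dist 694.0 q6 now 127.0 q6 tgt 33
```

```bash
python3 - <<'E'
from h import *
rel(0.4395,-0.3168,0.12,-19.7);rel(0.4395,-0.3168,0.006,-19.7)
E
```

```text
shift [ -2.5 683.5  39.8] turn 10.1 dist 685.0 q6 now 127.0 q6 tgt 74
shift [ -2.5 683.5 153.8] turn 10.1 dist 701.0 q6 now 127.0 q6 tgt 74
```

step_arm(
  series=[
    [1, -2.5, 683.5, 40, 10],
    [1, -2.5, 683.5, 40, 10],
    [1, -2.5, 683.5, 40, 10],
    [1, -2.5, 683.5, 40, 10],
    [1, -2.5, 683.5, 40, 10],
    [1, -2.5, 683.5, 40, 10],
    [1, -2.5, 683.5, 40, 10],
    [1, -2.5, 683.5, 40, 10],
    [1, -2.5, 683.5, 40, 10],
    [1, -2.5, 683.5, 40, 10],
    [1, -2.5, 683.5, 40, 10],
    [1, -2.5, 683.5, 40, 10],
    [1, -2.5, 683.5, 40, 10],
    [1, -2.5, 683.5, 40, 10],
    [1, -2.5, 683.5, 90, 10],
    [1, -2.5, 683.5, 130, 10],
    [1, -2.5, 683.5, 145, 10],
    [1, -2.5, 683.5, 145, 10],
  ],
)

```text
time: 15.85
tool_pos: [0.4394, -0.3157, 0.014]
ee_rot: [-3.141, 0.001, -0.341]
wrist_force: [0.9, -0.2, 0.8]
width: 0.0938
```

```bash
python3 - <<'E'
from h import *
rel(0.4395,-0.3168,0.006,-19.7)
E
```

```text
shift [0.5 1.  8. ] turn 0.2 dist 8.0 q6 now 68.0 q6 tgt 74
```

step_arm(
  series=[
    [1, 0.5, 1, 7.5, 0],
    [1, 0.5, 1, 7.5, 0],
    [-1, 0.5, 1, 7.5, 0],
    [-1, 0.5, 1, 7.5, 0],
    [-1, 0.5, 1, 7.5, 0],
    [-1, 0.5, 1, 7.5, 0],
    [-1, 0.5, 1, 7.5, 0],
    [-1, 0.5, 1, 7.5, 0],
    [-1, 0.5, 1, 7.5, 0],
    [-1, 0.5, 1, 7.5, 0],
    [-1, 0.5, 1, 7.5, 0],
    [-1, 0.5, 1, -50, 0],
    [-1, 0.5, 1, -110, 0],
    [-1, 0.5, 1, -110, 0],
  ],
)

```text
time: 17.6
tool_pos: [0.4424, -0.3207, 0.1309]
ee_rot: [3.136, -0.012, -0.342]
wrist_force: [1.3, 0.5, -1.9]
width: 0.0477
```

```bash
python3 - <<'E'
from h import *
# grip axis 28 mm in front of edge E along stage x ; edge at y-mid slightly to -y
th=np.radians(-9.7); ex=np.array([np.cos(th),np.sin(th)]); ey=np.array([-np.sin(th),np.cos(th)])
c=np.array([0.543,0.277]); P=c-ex*(0.080+0.050); print(P)
rel(P[0],P[1],0.12,-9.7)
E
```

```text
[0.41485855 0.29890362]
shift [-233.9 -574.4   10.9] turn -9.9 dist 620.0 q6 now 68.0 q6 tgt 135
```

step_arm(
  series=[
    [-1, -234, -574, 5, -10],
    [-1, -234, -574, 5, -10],
    [-1, -234, -574, 5, -10],
    [-1, -234, -574, 5, -10],
    [-1, -234, -574, 5, -10],
    [-1, -234, -574, 5, -10],
    [-1, -234, -574, 5, -10],
    [-1, -234, -574, 5, -10],
    [-1, -234, -574, 5, -10],
    [-1, -234, -574, 5, -10],
    [-1, -234, -574, 5, -10],
    [-1, -234, -574, 5, -10],
    [-1, -234, -574, 5, -10],
    [-1, -234, -574, 5, -10],
    [-1, -234, -574, 5, -10],
    [-1, -234, -574, 5, -10],
    [-1, -234, -574, 5, -10],
  ],
)

```text
time: 19.73
tool_pos: [0.4118, 0.3011, 0.1196]
ee_rot: [-3.142, -0.0, -0.168]
wrist_force: [-0.0, -0.6, -2.0]
width: 0.0476
```

```bash
python3 - <<'E'
from h import *
o=robot.get_obs(); th=np.radians(-9.7); ex=np.array([np.cos(th),np.sin(th)]); c=np.array([0.543,0.277])
print("h to edge mm",(-0.080-(o["tool_pos"][:2]-c)@ex)*-1000,o["width"])
P=c-ex*0.13; rel(P[0],P[1],0.06,-9.7)
s=cams.snapshot("top"); s2=cams.snapshot("scene")
a=rect(s,0.38,0.54,0.2,0.4,0.06,0.0005); a=cv2.resize(a,(400,320))
u,v=proj(s2,[0.45,0.28,0.07]).astype(int); b=cv2.resize(s2["pixels"][v-40:v+40,u-50:u+50],(400,320),interpolation=cv2.INTER_CUBIC)
cv2.imwrite("pics/r3.png",np.hstack([a,b])[:,:,::-1])
E
```

```text
h to edge mm -53.344520875558175 0.04761685715994669
shift [ 3.3  1.7 59.6] turn 0.1 dist 60.0 q6 now 129.0 q6 tgt 135
```

View pics/r3.png

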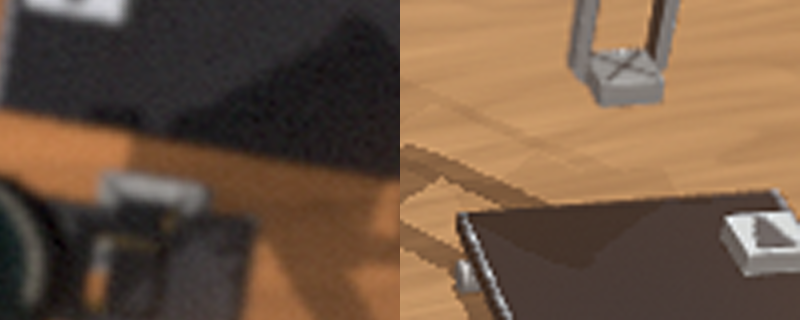

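step_arm(
  series=[
    [-1, 12, 1, 30, 0],
    [-1, 26, 1, 60, 0],
    [-1, 26, 1, 67, 0],
    [-1, 26, 1, 69, 0],
    [-1, 26, 1, 71, 0],
    [-1, 26, 1, 73, 0],
    [-1, 26, 1, 73, 0],
  ],
)

```text
time: 20.7
tool_pos: [0.4377, 0.2965, 0.0478]
ee_rot: [-3.14, -0.002, -0.167]
wrist_force: [-1.7, 0.1, 2.6]
width: 0.0474
```

step_arm(
  series=[
    [-1, -1, 0, 2.5, 0],
    [-1, -1.4, 0, 5, 0],
    [-1, -1.6, 0, 7.5, 0],
    [-1, -1.5, 0, 10, 0],
    [-1, -1.4, 0, 12.5, 0],
    [-1, -1.2, 0, 15, 0],
    [-1, -1.2, 0, 15, 0],
  ],
)

```text
time: 21.58
tool_pos: [0.437, 0.2969, 0.0343]
ee_rot: [-3.139, -0.003, -0.167]
wrist_force: [-4.3, -0.8, 9.1]
width: 0.0481
```

step_arm(
  series=[
    [-1, 0.5, 0, 2.5, 0],
    [-1, 1.3, 0, 5, 0],
    [-1, 2.3, 0, 7.5, 0],
    [-1, 3.5, 0, 10, 0],
    [-1, 5, 0, 12, 0],
    [-1, 6.5, 0, 14.2, 0],
    [-1, 8.3, 0, 16, 0],
    [-1, 10.3, 0, 18, 0],
    [-1, 12, 0, 19, 0],
    [-1, 13.6, 0, 20, 0],
    [-1, 13.6, 0, 20, 0],
  ],
)

```text
time: 22.95
tool_pos: [0.4471, 0.2953, 0.0148]
ee_rot: [-3.14, 0.004, -0.167]
wrist_force: [-13.0, -0.6, 16.8]
width: 0.0478
```

```bash
python3 - <<'E'
from h import *
s2=cams.snapshot("scene"); u,v=proj(s2,[0.45,0.28,0.04]).astype(int)
b=cv2.resize(s2["pixels"][v-50:v+40,u-60:u+60],(720,540),interpolation=cv2.INTER_CUBIC)
cv2.imwrite("pics/r4.png",b[:,:,::-1])
E
```

```text
(no output)
```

View pics/r4.png

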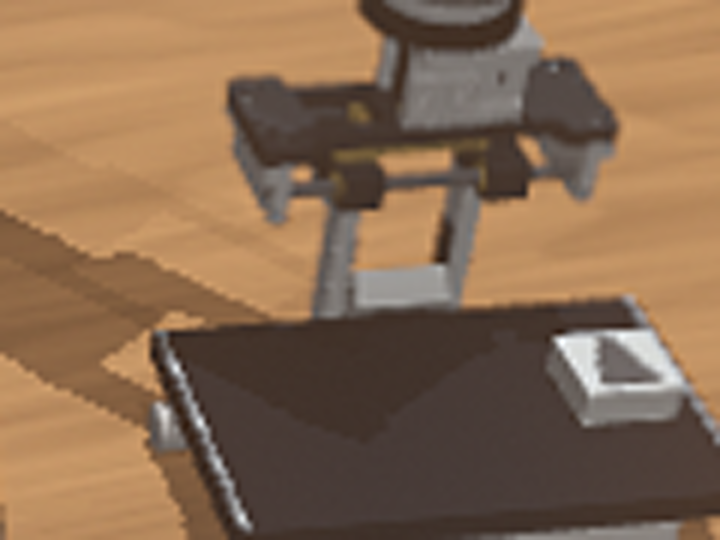

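step_arm(
  series=[
    [-1, 2, 0, 0, 0],
    [-1, 2, 0, 0, 0],
    [-1, -12, 0, 0, 0],
    [-1, -12, 0, -40, 0],
    [-1, -12, 0, -100, 0],
    [-1, -12, 0, -130, 0],
    [-1, -12, 0, -130, 0],
    [-1, -12, 0, -130, 0],
  ],
)

```text
time: 24.0
tool_pos: [0.4365, 0.2952, 0.1391]
ee_rot: [3.139, 0.003, -0.168]
wrist_force: [0.2, -0.4, -1.9]
width: 0.0477
```

```bash
python3 - <<'E'
from h import *
o=robot.get_obs();print(o["tool_pos"],o["width"])
s2=cams.snapshot("scene"); u,v=proj(s2,o["tool_pos"]).astype(int)
b=cv2.resize(s2["pixels"][v-35:v+25,u-40:u+40],(640,480),interpolation=cv2.INTER_CUBIC)
cv2.imwrite("pics/r5.png",b[:,:,::-1])
# place standing at stage local (+30, 0)
th=np.radians(-9.7); ex=np.array([np.cos(th),np.sin(th)]); c=np.array([0.543,0.277]);P=c+ex*0.03
rel(P[0],P[1],0.11,-9.7)
E
```

```text
[0.43651229 0.29524728 0.13907235] 0.04765310986765458
shift [138.3   0.   28.5] turn 0.1 dist 141.0 q6 now 128.0 q6 tgt 125
```

View pics/r5.png

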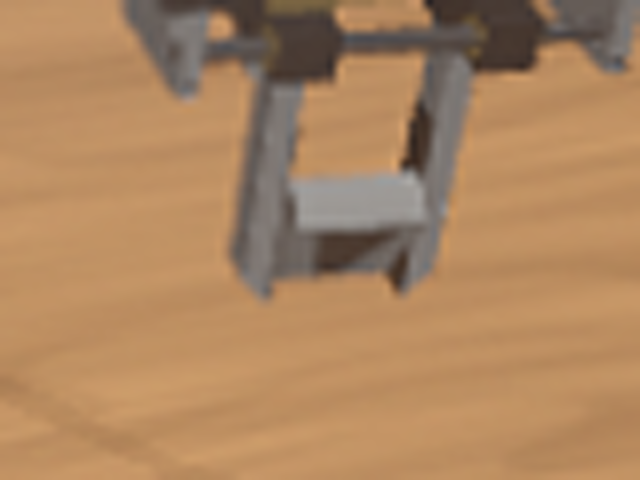

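step_arm(
  series=[
    [-1, 60, 0, 20, 0],
    [-1, 115, 0, 28, 0],
    [-1, 138, 0, 40, 0],
    [-1, 138, 0, 70, 0],
    [-1, 138, 0, 85, 0],
    [-1, 138, 0, 88, 0],
    [-1, 138, 0, 89, 0],
    [-1, 138, 0, 89, 0],
  ],
)

```text
time: 25.05
tool_pos: [0.5742, 0.2733, 0.0539]
ee_rot: [-3.14, -0.002, -0.167]
wrist_force: [-0.2, 0.4, -1.5]
width: 0.0479
```

step_arm(
  series=[
    [-1, 0, 0, 1, 0],
    [-1, 0, 0, 2, 0],
    [-1, 0, 0, 3, 0],
    [-1, 0, 0, 3, 0],
  ],
)

```text
time: 25.55
tool_pos: [0.5736, 0.2728, 0.0493]
ee_rot: [3.141, 0.0, -0.168]
wrist_force: [-0.4, -0.9, -2.1]
width: 0.048
```

step_arm(
  series=[
    [-1, 0, 0, 1, 0],
    [-1, 0, 0, 2, 0],
    [-1, 0, 0, 2.7, 0],
    [-1, 0, 0, 2.7, 0],
  ],
)

```text
time: 26.05
tool_pos: [0.5736, 0.2728, 0.0466]
ee_rot: [3.141, 0.0, -0.168]
wrist_force: [-0.1, -0.4, -2.8]
width: 0.048
```

step_arm(
  series=[
    [-1, 0, 0, 0.7, 0],
    [-1, 0, 0, 1.3, 0],
    [-1, 0, 0, 1.3, 0],
  ],
)

```text
time: 26.42
tool_pos: [0.5737, 0.2728, 0.0454]
ee_rot: [3.141, -0.0, -0.168]
wrist_force: [-0.5, -0.4, -0.7]
width: 0.0482
```

```bash
python3 - <<'E'
from h import *
o=robot.get_obs();print(o["tool_pos"],o["width"],o["wrist_force"])
s2=cams.snapshot("scene"); u,v=proj(s2,o["tool_pos"]).astype(int)
b=cv2.resize(s2["pixels"][v-35:v+25,u-40:u+40],(640,480),interpolation=cv2.INTER_CUBIC)
cv2.imwrite("pics/r6.png",b[:,:,::-1])
E
```

```text
[0.57367714 0.27282003 0.0454368 ] 0.048166031112222396 [-0.45498241 -0.39126245 -0.71760079]
```

View pics/r6.png

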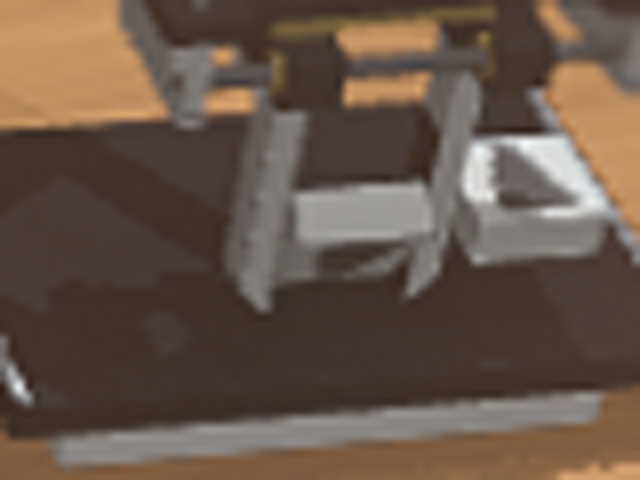

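```bash
cat >> h.py <<'E'
th=np.radians(-9.7); EX=np.array([np.cos(th),np.sin(th)]); EY=np.array([-np.sin(th),np.cos(th)]); C=np.array([0.543,0.277])
def loc(lx,ly,z,yaw=-9.7):
    P=C+EX*lx+EY*ly; rel(P[0],P[1],z,yaw)
def where():
    o=robot.get_obs(); d=o["tool_pos"][:2]-C; print("local",(d@EX*1e3).round(1),(d@EY*1e3).round(1),(o["tool_pos"][2]*1e3).round(1),"w",o["width"].round(4),"F",o["wrist_force"].round(1))
E
python3 - <<'E'
from h import *
where(); loc(-0.125,0,0.11); loc(-.125,0,.007)
E
```

```text
Traceback (most recent call last):
  File "h.py", line 46, in where
    o=robot.get_obs(); d=o["tool_pos"][:2]-C; print("local",(d@EX*1e3).round(1),(d@EY*1e3).round(1),(o["tool_pos"][2]*1e3).round(1),"w",o["width"].round(4),"F",o["wrist_force"].round(1))
                                                                                                                                        ^^^^^^^^^^^^^^^^
AttributeError: 'float' object has no attribute 'round'
```

step_arm(
  series=[
    [-1, 0, 0, -40, 0],
    [-1, -30, 0, -60, 0],
    [-1, -90, 0, -60, 0],
    [-1, -150, 0, -60, 0],
    [-1, -156, 0, -40, 0],
    [-1, -156, 0, -5, 0],
    [-1, -156, 0, 30, 0],
    [-1, -156, 0, 38, 0],
    [-1, -156, 0, 38, 0],
    [-1, -150, 0, 38, 0],
    [-1, -142, 0, 38, 0],
    [-1, -136, 0, 38, 0],
    [-1, -132, 0, 38, 0],
    [-1, -129, 0, 38, 0],
    [-1, -129, 0, 38, 0],
  ],
)

```text
time: 28.35
tool_pos: [0.4423, 0.2953, 0.0081]
ee_rot: [3.141, 0.009, -0.168]
wrist_force: [-13.4, 1.3, 8.0]
width: 0.0479
```

```bash
sed -i 's/o\["width"\].round(4)/round(o["width"],4)/' h.py; python3 - <<'E'
from h import *
where()
E
```

```text
local -102.4 1.1 8.1 w 0.0479 F [-13.4   1.3   8. ]
```

step_arm(
  series=[
    [-1, 2, 0, -1, 0],
    [-1, 4, 0, -1, 0],
    [-1, 6, 0, -1, 0],
    [-1, 8, 0, -1, 0],
    [-1, 10, 0, -1, 0],
    [-1, 10, 0, -1, 0],
    [-1, 10, 0, -1, 0],
  ],
)

```text
time: 29.22
tool_pos: [0.4457, 0.2946, 0.007]
ee_rot: [3.139, 0.022, -0.166]
wrist_force: [-24.1, 5.6, 8.7]
width: 0.0478
```

step_arm(
  series=[
    [-1, 2, 0, -1, 0],
    [-1, 4, 0, -1, 0],
    [-1, 6, 0, -1, 0],
    [-1, 8, 0, -1, 0],
    [-1, 8, 0, -1, 0],
  ],
)

```text
time: 29.85
tool_pos: [0.4493, 0.2939, 0.0062]
ee_rot: [3.138, 0.032, -0.166]
wrist_force: [-31.3, 7.8, 7.7]
width: 0.0479
```

step_arm(
  series=[
    [-1, -20, 0, 0, 0],
    [-1, -40, 0, -20, 0],
    [-1, -40, 0, -80, 0],
    [-1, -40, 0, -130, 0],
    [-1, -40, 0, -130, 0],
    [-1, -40, 0, -130, 0],
  ],
)

```text
time: 30.6
tool_pos: [0.4246, 0.2976, 0.1385]
ee_rot: [3.141, 0.0, -0.168]
wrist_force: [-0.5, -0.2, -3.2]
width: 0.0481
```

```bash
python3 - <<'E'
from h import *
where(); o=robot.get_obs()
s2=cams.snapshot("scene"); s=cams.snapshot("top"); u,v=proj(s2,o["tool_pos"]).astype(int)
b=cv2.resize(s2["pixels"][v-30:v+15,u-30:u+30],(640,480),interpolation=cv2.INTER_CUBIC)
# overlay predicted tip points
cv2.imwrite("pics/r7.png",b[:,:,::-1])
E
```

```text
local -120.2 0.3 138.5 w 0.0481 F [-0.5 -0.2 -3.2]
```

View pics/r7.png

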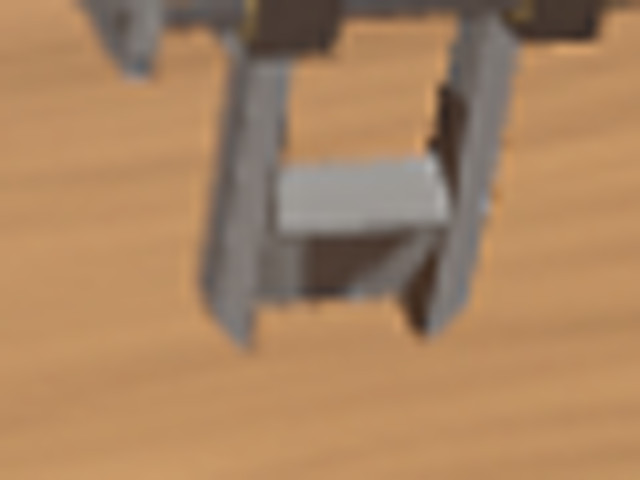

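```bash
cat >> h.py <<'E'
from scipy.optimize import least_squares
def fit(s,o,pts,names):
    """pts: pixel list; names: corner (u end 0/1, y +-1 (tool ly), n +-1(-1 polished)). params theta, s0 (grip along), zoff, ly off"""
    pts=np.array(pts,float); tp=o["tool_pos"]
    def P(q):
        t,x0,z0,y0=q; r=[]
        for a,b,c in names:
            U=(24 if a else -24); N=10*c
            x=(x0+U*np.cos(t)-N*np.sin(t))/1e3; z=(z0+U*np.sin(t)+N*np.cos(t))/1e3
            w=tp+np.r_[EX*x+EY*(b*.024+y0/1e3),z]; r.append(proj(s,w))
        return np.array(r)
    best=min((least_squares(lambda q:(P(q)-pts).ravel(),[t,0,20,0]) for t in (.8,1.1,1.5)),key=lambda r:r.cost)
    print("theta",np.degrees(best.x[0]).round(1),"centre x,z,y rel tip",best.x[1:].round(1),"rms",np.sqrt(2*best.cost/len(pts)/2).round(2)); return best.x
E
python3 - <<'E'
from h import *
o=robot.get_obs(); s=cams.snapshot("scene"); u,v=proj(s,o["tool_pos"]).astype(int)
# image left = -y side? camera at +x looking -x: right is +y
p=[(280,175),(430,158),(450,222),(283,235),(262,303),(395,295)]
pts=[(u-30+(a+.5)/10.667-.5,v-30+(b+.5)/10.667-.5) for a,b in p]
fit(s,o,pts,[(1,-1,1),(1,1,1),(1,1,-1),(1,-1,-1),(0,-1,-1),(0,1,-1)])
E
```

```text
theta 58.1 centre x,z,y rel tip [-174.4  -73.6   74.1] rms 0.52
```

```bash
sed -i 's|least_squares(lambda q:(P(q)-pts).ravel(),|least_squares(lambda q:np.r_[(P(q)-pts).ravel(),q[3]/2,(q[1]-14*np.cos(q[0]))/4,(q[2]-10-14*np.sin(q[0]))/6],|' h.py
python3 - <<'E'
from h import *
o=robot.get_obs(); s=cams.snapshot("scene"); u,v=proj(s,o["tool_pos"]).astype(int)
p=[(280,175),(430,158),(450,222),(283,235),(262,303),(395,295)]
pts=[(u-30+(a+.5)/10.667-.5,v-30+(b+.5)/10.667-.5) for a,b in p]
q=fit(s,o,pts,[(1,-1,1),(1,1,1),(1,1,-1),(1,-1,-1),(0,-1,-1),(0,1,-1)])
for a,b,c in[(1,-1,1),(0,-1,-1)]: pass
E
```

```text
theta 55.9 centre x,z,y rel tip [ 1.7 30.7 -1.6] rms 1.25
```

step_arm(
  series=[
    [-1, 0, 0, 0, -67],
    [-1, 0, 0, 0, -67],
    [-1, 0, 0, 0, -67],
    [-1, 0, 0, 0, -67],
    [-1, 0, 0, 0, -67],
    [-1, 0, 0, 0, -67],
    [-1, 0, 0, 0, -67],
    [-1, 0, 0, 0, -67],
  ],
)

```text
time: 31.8
tool_pos: [0.4243, 0.2977, 0.1381]
ee_rot: [-3.141, 0.002, 1.001]
wrist_force: [0.3, -0.7, -1.5]
width: 0.0476
```

```bash
python3 - <<'E'
from h import *
o=robot.get_obs(); print(o["ee_rot"],o["width"])
s2=cams.snapshot("scene"); u,v=proj(s2,o["tool_pos"]).astype(int)
b=cv2.resize(s2["pixels"][v-30:v+15,u-30:u+30],(800,600),interpolation=cv2.INTER_CUBIC)
cv2.imwrite("pics/r8.png",b[:,:,::-1])
E
```

```text
[-3.14050079e+00  2.28847031e-03  1.00094181e+00] 0.04761530358286697
```

View pics/r8.png

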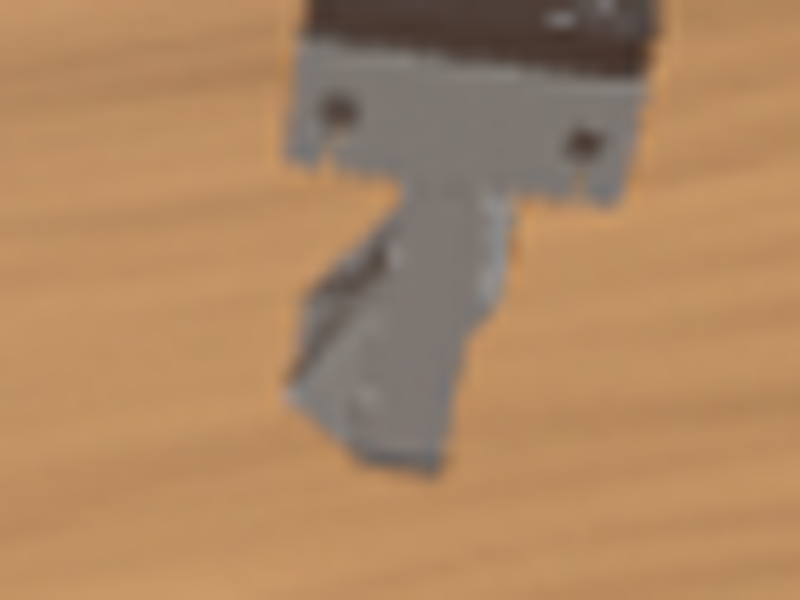

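```bash
python3 - <<'E'
from h import *
loc(0,0,0.11);loc(0,0,0.047)
E
```

```text
shift [ 46.6 111.1  28.3] turn 67.0 dist 124.0 q6 now 61.0 q6 tgt 127
shift [ 46.6 111.1  91.3] turn 67.0 dist 151.0 q6 now 61.0 q6 tgt 127
```

step_arm(
  series=[
    [-1, 47, 111, 28, 67],
    [-1, 47, 111, 28, 67],
    [-1, 47, 111, 28, 67],
    [-1, 47, 111, 28, 67],
    [-1, 47, 111, 28, 67],
    [-1, 47, 111, 28, 67],
    [-1, 47, 111, 28, 67],
    [-1, 47, 111, 60, 67],
    [-1, 47, 111, 85, 67],
    [-1, 47, 111, 91, 67],
    [-1, 47, 111, 91, 67],
    [0.15, 47, 111, 91, 67],
    [0.15, 47, 111, 91, 67],
    [0.15, 47, 111, 91, 67],
    [0.15, 47, 111, 91, 67],
    [0.15, 47, 111, 91, 67],
  ],
)

```text
time: 33.85
tool_pos: [0.5437, 0.2778, 0.0485]
ee_rot: [3.142, -0.0, -0.168]
wrist_force: [-0.4, -0.1, 0.3]
width: 0.054
```

step_arm(
  series=[
    [0.6, 0, 0, 0, 0],
    [0.6, 0, 0, 0, 0],
    [0.6, 0, 0, -50, 0],
    [1, 0, 0, -60, 0],
    [1, -60, 0, -60, 0],
    [1, -120, 0, -60, 0],
    [1, -130, 0, -60, 0],
    [1, -130, 0, -60, 0],
  ],
)

```text
time: 34.85
tool_pos: [0.4154, 0.2996, 0.1084]
ee_rot: [-3.142, -0.001, -0.167]
wrist_force: [0.1, -0.3, 0.4]
width: 0.0941
```

```bash
python3 - <<'E'
from h import *
where(); s=cams.snapshot("top")
for t in(150,160,170,180): print(coupons(s,0.065,(0.47,0.62,0.15,0.42),t)[0])
for d in models.pinpoint(s,"coupon_a_mid"): print(np.round(d["position"],3),round(d["p"],2))
im=rect(s,0.47,0.62,0.17,0.40,0.065,0.0004)
im2=rect(s,0.40,0.62,-0.40,-0.12,0.024,0.0008)
cv2.imwrite("pics/r9.png",np.vstack([im,cv2.resize(im2,(im.shape[1],225))])[:600,:,::-1])
E
```

```text
local -129.6 0.8 108.4 w 0.0941 F [ 0.1 -0.3  0.4]
[(0.5571, 0.3579, np.float64(-9.5), 48.1, 47.8), (0.5588, 0.2766, np.float64(-9.8), 48.2, 48.3)]
[(0.5571, 0.3578, np.float64(-9.6), 46.9, 46.8), (0.5589, 0.2766, np.float64(-9.9), 47.3, 47.6)]
[(0.557, 0.3579, np.float64(-9.8), 46.0, 45.3), (0.559, 0.2765, np.float64(-10.5), 46.3, 46.3)]
[(0.5568, 0.3579, np.float64(-9.8), 44.9, 43.9), (0.559, 0.2766, np.float64(-10.3), 45.0, 44.8)]
[ 0.632 -0.464  0.012] 0.69
[ 0.58  -0.337  0.012] 0.67
[ 0.527 -0.494  0.013] 0.65
```

View pics/r9.png

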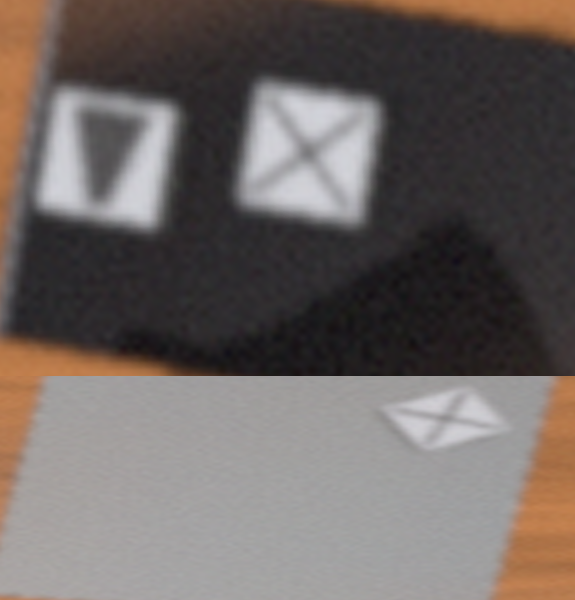

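step_arm(
  series=[
    [0.45, 60, -1, 0, 0],
    [0.45, 115, -1, 0, 0],
    [0.45, 131, -1, 0, 0],
    [0.45, 131, -1, 30, 0],
    [0.45, 131, -1, 46, 0],
    [0.45, 131, -1, 50, 0],
    [0.45, 131, -1, 50, 0],
    [-1, 131, -1, 50, 0],
    [-1, 131, -1, 50, 0],
    [-1, 131, -1, 50, 0],
    [-1, 131, -1, 50, 0],
    [-1, 131, -1, 50, 0],
    [-1, 131, -1, 50, 0],
    [-1, 131, -1, 50, 0],
  ],
)

```text
time: 36.7
tool_pos: [0.5451, 0.2786, 0.0594]
ee_rot: [-3.141, -0.001, -0.168]
wrist_force: [-1.6, -0.4, 5.7]
width: 0.0477
```

step_arm(
  series=[
    [-1, 0, 0, -20, 0],
    [-1, 0, 0, -50, 0],
    [-1, -60, 0, -50, 0],
    [-1, -116, 0, -50, 0],
    [-1, -116, 0, -30, 0],
    [-1, -116, 0, -10, 0],
    [-1, -116, 0, 0, 0],
    [-1, -116, 0, 0, 0],
  ],
)

```text
time: 37.7
tool_pos: [0.4299, 0.2978, 0.0576]
ee_rot: [3.141, 0.001, -0.168]
wrist_force: [0.4, -0.3, -1.4]
width: 0.0474
```

```bash
python3 - <<'E'
from h import *
where()
E
```

```text
local -115.0 1.5 57.6 w 0.0474 F [ 0.4 -0.3 -1.4]
```

step_arm(
  series=[
    [-1, 0, 0, -5, 0],
    [-1, 7, 0, -5, 0],
    [-1, 7, 0, -2, 0],
    [-1, 6, 0, 2, 0],
    [-1, 5, 0, 5, 0],
    [-1, 4, 0, 8, 0],
    [-1, 3, 0, 12, 0],
    [-1, 2.5, 0, 16, 0],
    [-1, 2.5, 0, 16, 0],
  ],
)

```text
time: 38.83
tool_pos: [0.4334, 0.2976, 0.0438]
ee_rot: [-3.141, -0.002, -0.168]
wrist_force: [-1.2, -1.5, 3.9]
width: 0.0475
```

step_arm(
  series=[
    [-1, 0.5, 0, 3, 0],
    [-1, 1, 0, 6, 0],
    [-1, 1.3, 0, 9, 0],
    [-1, 2.5, 0, 12, 0],
    [-1, 3.6, 0, 15, 0],
    [-1, 4.8, 0, 18, 0],
    [-1, 7.5, 0, 22, 0],
    [-1, 10.3, 0, 25.5, 0],
    [-1, 13, 0, 28, 0],
    [-1, 17, 0, 30.5, 0],
    [-1, 17.5, 0, 30.5, 0],
  ],
)

```text
time: 40.2
tool_pos: [0.446, 0.2962, 0.0134]
ee_rot: [-3.141, 0.009, -0.167]
wrist_force: [-13.7, 1.4, 12.7]
width: 0.0479
```

```bash
python3 - <<'E'
from h import *
where()
E
```

```text
local -98.9 2.6 13.4 w 0.0479 F [-13.7   1.4  12.7]
```

step_arm(
  series=[
    [-1, 2, 0, 0, 0],
    [-1, 4, 0, 0, 0],
    [-1, 4, 0, 0, 0],
    [-1, -10, 0, 0, 0],
    [-1, -16, 0, -10, 0],
    [-1, -16, 0, -60, 0],
    [-1, -16, 0, -90, 0],
    [-1, 40, 0, -90, 0],
    [-1, 100, 0, -90, 0],
    [-1, 130, 0, -80, 0],
    [-1, 130, 0, -60, 0],
    [-1, 130, 0, -50, 0],
    [-1, 130, 0, -50, 0],
  ],
)

```text
time: 41.82
tool_pos: [0.5761, 0.273, 0.0602]
ee_rot: [3.14, 0.003, -0.167]
wrist_force: [-0.9, 0.9, -2.2]
width: 0.0478
```

step_arm(
  series=[
    [-1, 0, 0, 1, 0],
    [-1, 0, 0, 2, 0],
    [-1, 0, 0, 2, 0],
  ],
)

```text
time: 42.2
tool_pos: [0.5784, 0.2732, 0.0606]
ee_rot: [-3.141, -0.001, -0.167]
wrist_force: [0.2, 0.0, -2.0]
width: 0.0475
```

```bash
python3 - <<'E'
from h import *
where(); o=robot.get_obs()
s2=cams.snapshot("scene"); u,v=proj(s2,o["tool_pos"]).astype(int)
b=cv2.resize(s2["pixels"][v-30:v+15,u-30:u+30],(640,480),interpolation=cv2.INTER_CUBIC)
cv2.imwrite("pics/r10.png",b[:,:,::-1])
E
```

```text
local 35.5 2.2 60.6 w 0.0475 F [ 0.2  0.  -2. ]
```

View pics/r10.png

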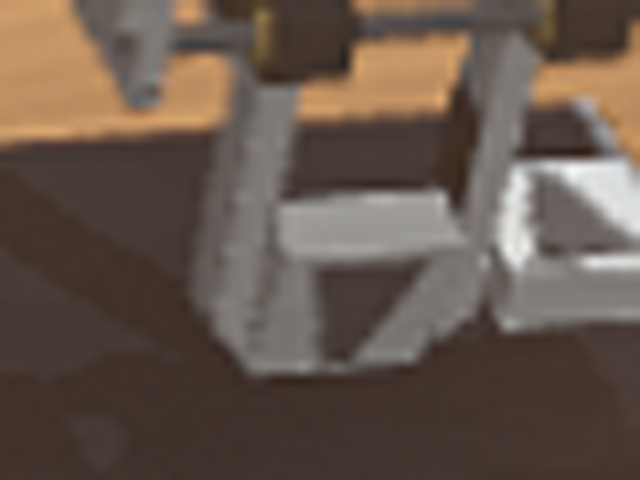

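step_arm(
  series=[
    [-1, 0, 0, 3, 0],
    [-1, 0, 0, 5, 0],
    [-1, 0, 0, 6, 0],
    [-1, 0, 0, 7, 0],
    [-1, 0, 0, 8, 0],
    [-1, 0, 0, 9, 0],
    [-1, 0, 0, 9, 0],
  ],
)

```text
time: 43.12
tool_pos: [0.5782, 0.2729, 0.0536]
ee_rot: [-3.142, -0.001, -0.168]
wrist_force: [-5.2, -2.0, 8.1]
width: 0.0478
```

step_arm(
  series=[
    [-1, 0, 0, 1, 0],
    [-1, 0, 0, 2, 0],
    [-1, 0, 0, 2, 0],
    [-1, 0, 0, 0, 0],
    [0.2, 0, 0, 0, 0],
    [0.2, 0, 0, 0, 0],
    [0.2, 0, 0, 0, 0],
    [0.2, 0, 0, 0, 0],
    [0.2, 0, 0, 0, 0],
  ],
)

```text
time: 44.25
tool_pos: [0.5783, 0.2729, 0.0507]
ee_rot: [3.141, 0.0, -0.168]
wrist_force: [-0.1, 0.1, -0.8]
width: 0.0566
```

step_arm(
  series=[
    [0.25, 0, 0, -20, 0],
    [0.25, 0, 0, -50, 0],
    [0.25, 0, 0, -70, 0],
    [0.25, 0, 0, -70, 0],
  ],
)

```text
time: 44.75
tool_pos: [0.5799, 0.2735, 0.1245]
ee_rot: [-3.139, -0.005, -0.168]
wrist_force: [-0.9, -0.3, -0.2]
width: 0.0588
```

```bash
python3 - <<'E'
from h import *
where(); o=robot.get_obs()
s2=cams.snapshot("scene"); u,v=proj(s2,[.578,.273,.07]).astype(int)
b=cv2.resize(s2["pixels"][v-30:v+30,u-40:u+40],(640,480),interpolation=cv2.INTER_CUBIC)
cv2.imwrite("pics/r11.png",b[:,:,::-1])
E
```

```text
local 37.0 2.8 124.5 w 0.0588 F [-0.9 -0.3 -0.2]
```

View pics/r11.png

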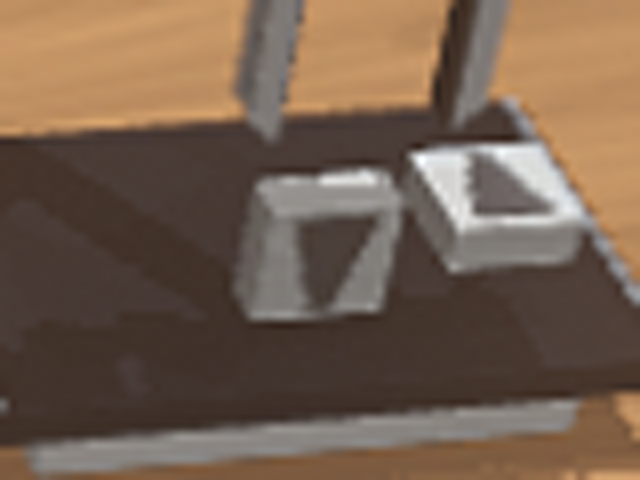

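step_arm(
  series=[
    [-1, 55, 0, 0, 0],
    [-1, 58, 0, 0, 0],
    [-1, 58, 0, 0, 0],
    [-1, 58, 0, 0, 0],
    [-1, 58, 0, 0, 0],
    [-1, 58, 0, 40, 0],
    [-1, 58, 0, 44, 0],
    [-1, 50, 0, 44, 0],
    [-1, 40, 0, 44, 0],
    [-1, 30, 0, 44, 0],
    [-1, 22, 0, 44, 0],
    [-1, 18, 0, 44, 0],
    [-1, 14, 0, 44, 0],
    [-1, 10, 0, 44, 0],
    [-1, 6, 0, 44, 0],
    [-1, 2, 0, 44, 0],
    [-1, 0, 0, 44, 0],
    [-1, 0, 0, 44, 0],
    [-1, 0, 0, 44, 0],
  ],
)

```text
time: 47.18
tool_pos: [0.5784, 0.2729, 0.0769]
ee_rot: [3.141, -0.0, -0.168]
wrist_force: [-0.3, -0.6, 1.2]
width: 0.0005
```

step_arm(
  series=[
    [0, 0, 0, -60, 0],
    [1, -60, 0, -60, 0],
    [1, -120, 0, -60, 0],
    [1, -180, 0, -60, 0],
    [1, -180, 0, -60, 0],
    [1, -180, 0, -60, 0],
  ],
)

```text
time: 47.92
tool_pos: [0.4017, 0.3032, 0.1375]
ee_rot: [-3.141, -0.002, -0.167]
wrist_force: [1.1, 0.3, -0.3]
width: 0.0567
```

```bash
python3 - <<'E'
from h import *
where(); s=cams.snapshot("top")
for t in(150,160): print(coupons(s,0.065,(0.47,0.64,0.15,0.42),t)[0])
for t in(172,176,180): print(coupons(s,0.024,(0.38,0.66,-0.40,-0.10),t)[0])
im=rect(s,0.47,0.62,0.17,0.40,0.065,0.0005)
cv2.imwrite("pics/r12.png",im[:,:,::-1])
# darkness stat in the centre of the C coupon
g=cv2.cvtColor(rect(s,0.51,0.60,0.24,0.31,0.065,0.001),cv2.COLOR_RGB2GRAY); print(cv2.resize(g,None,fx=.2,fy=.2,interpolation=cv2.INTER_AREA))
rel(0.5788-.014*np.cos(np.radians(27.2)),-0.337-.014*np.sin(np.radians(27.2)),0.12,27.2)
E
```

```text
local -143.7 2.0 137.5 w 0.0567 F [ 1.1  0.3 -0.3]
[(0.5422, 0.2804, np.float64(-10.4), 48.3, 47.7), (0.557, 0.3578, np.float64(-10.2), 47.9, 48.0)]
[(0.5421, 0.2803, np.float64(-10.2), 47.2, 46.7), (0.557, 0.3579, np.float64(-9.8), 46.8, 46.6)]
[(0.579, -0.3373, np.float64(28.1), 48.5, 49.0)]
[(0.5789, -0.3372, np.float64(28.1), 47.6, 47.8)]
[(0.5787, -0.3372, np.float64(26.6), 47.2, 46.5)]
[[ 46  44  45  46  45  44  45  46  42  44  46  42  45  42]
 [ 45  44  42  44  43  44  43  43  45  44  44  45  46  44]
 [ 42  43  43  42  43  42  43  42  45  44  42  43  43  44]
 [ 41  43  44  43  40  41  41  42  43  43  43  45  45  43]
 [ 42  44  45  43  44  43  44  43  45  44  44  44  45  45]
 [ 44  51  63  63  58  49  44  44  42  41  45  45  45  45]
 [ 42  81 138 150 140 113  94  85  71  62  54  46  43  46]
 [ 47 104 185 203 199 170 151 156 156 147 128  83  47  43]
 [ 51 126 194 209 198 150 114 159 200 203 187 125  56  43]
 [ 58 141 200 206 180 116  94 145 201 207 197 127  53  44]
 [ 68 153 203 199 149  93  88 135 196 207 189 113  51  45]
 [ 82 170 203 179 117  86  87 122 188 207 178  94  48  45]
 [ 93 177 197 151  97  84  84 112 180 205 169  82  44  45]
 [109 183 174 115  85  85  84 106 177 201 151  69  45  46]
 [119 186 161 111  94  91  87 103 173 199 140  59  45  46]
 [100 153 161 150 140 138 130 126 174 190 121  55  44  45]
 [ 55  74  92 102 112 128 139 142 172 172 101  50  46  48]
 [ 44  45  47  48  53  59  65  77  96  97  68  47  45  44]]
shift [270.2 609.8  17.4] turn -36.8 dist 667.0 q6 now 130.0 q6 tgt 32
```

step_arm(
  series=[
    [1, 270, 610, 0, -37],
    [1, 270, 610, 0, -37],
    [1, 270, 610, 0, -37],
    [1, 270, 610, 0, -37],
    [1, 270, 610, 0, -37],
    [1, 270, 610, 0, -37],
    [1, 270, 610, 0, -37],
    [1, 270, 610, 0, -37],
    [1, 270, 610, 0, -37],
    [1, 270, 610, 0, -37],
    [1, 270, 610, 0, -37],
    [1, 270, 610, 0, -37],
    [1, 270, 610, 0, -37],
    [1, 270, 610, 0, -37],
    [1, 270, 610, 50, -37],
    [1, 270, 610, 70, -37],
    [1, 270, 610, 70, -37],
    [1, 270, 610, 70, -37],
  ],
)

```text
time: 50.22
tool_pos: [0.5662, -0.3436, 0.069]
ee_rot: [3.139, -0.001, 0.479]
wrist_force: [-0.3, 0.2, -0.4]
width: 0.094
```

```bash
python3 - <<'E'
from h import *
rel(0.5788-.014*np.cos(np.radians(27.2)),-0.337-.014*np.sin(np.radians(27.2)),0.0175,27.2)
E
```

```text
shift [ 0.3 -0.1 51.5] turn 0.2 dist 51.0 q6 now 26.0 q6 tgt 32
```

step_arm(
  series=[
    [1, 0, 0, 40, 0],
    [1, 0, 0, 50, 0],
    [1, 0, 0, 50.5, 0],
    [-1, 0, 0, 50.5, 0],
    [-1, 0, 0, 50.5, 0],
    [-1, 0, 0, 50.5, 0],
    [-1, 0, 0, 50.5, 0],
    [-1, 0, 0, 50.5, 0],
    [-1, 0, 0, 50.5, 0],
    [-1, 0, 0, 50.5, 0],
    [-1, 0, 0, 50.5, 0],
    [-1, 0, 0, 50.5, 0],
    [-1, 0, 0, 50.5, 0],
  ],
)

```text
time: 51.85
tool_pos: [0.5653, -0.3436, 0.0166]
ee_rot: [3.141, -0.0, 0.478]
wrist_force: [0.2, -0.5, 0.3]
width: 0.0474
```

step_arm(
  series=[
    [-1, 0, 0, -40, 0],
    [-1, 0, 0, -100, 0],
    [-1, 0, 0, -110, 0],
    [-1, 0, 0, -110, 0],
    [-1, 0, 0, -110, 0],
  ],
)

```text
time: 52.48
tool_pos: [0.5638, -0.3425, 0.1231]
ee_rot: [-3.137, 0.003, 0.478]
wrist_force: [-0.6, -1.2, -1.6]
width: 0.0476
```

```bash
python3 - <<'E'
from h import *
print(robot.get_obs()["width"])
loc(-0.13,-0.03,0.12)
E
```

```text
0.047561315148391396
shift [ 144.7 -614.1    3.1] turn 37.1 dist 631.0 q6 now 26.0 q6 tgt 133
```

step_arm(
  series=[
    [-1, 145, -614, 3, 37],
    [-1, 145, -614, 3, 37],
    [-1, 145, -614, 3, 37],
    [-1, 145, -614, 3, 37],
    [-1, 145, -614, 3, 37],
    [-1, 145, -614, 3, 37],
    [-1, 145, -614, 3, 37],
    [-1, 145, -614, 3, 37],
    [-1, 145, -614, 3, 37],
    [-1, 145, -614, 3, 37],
    [-1, 145, -614, 3, 37],
    [-1, 145, -614, 3, 37],
    [-1, 145, -614, 3, 37],
    [-1, 145, -614, 3, 37],
    [-1, 145, -614, 3, 37],
    [-1, 145, -614, 3, 37],
    [-1, 145, -614, 3, 37],
    [-1, 145, -614, 3, 37],
    [-1, 145, -614, 3, 37],
  ],
)

```text
time: 54.85
tool_pos: [0.4115, 0.2684, 0.1235]
ee_rot: [3.142, -0.0, -0.168]
wrist_force: [-0.5, 0.6, -1.6]
width: 0.0478
```

```bash
python3 - <<'E'
from h import *
where(); loc(-.108,-.03,.062)
E
```

```text
local -128.2 -30.6 123.5 w 0.0478 F [-0.5  0.6 -1.6]
shift [20.2 -0.6 61.5] turn 0.1 dist 65.0 q6 now 126.0 q6 tgt 131
```

step_arm(
  series=[
    [-1, 20, -0.5, 40, 0],
    [-1, 20, -0.5, 60, 0],
    [-1, 20, -0.5, 62, 0],
    [-1, 20, -0.5, 65, 0],
    [-1, 19, -0.5, 68, 0],
    [-1, 18, -0.5, 71, 0],
    [-1, 17, -0.5, 74, 0],
    [-1, 16, -0.5, 78, 0],
    [-1, 15.5, -0.5, 82, 0],
    [-1, 15.5, -0.5, 82, 0],
  ],
)

```text
time: 56.1
tool_pos: [0.4279, 0.2665, 0.0438]
ee_rot: [-3.14, -0.003, -0.168]
wrist_force: [-0.9, -1.5, 5.0]
width: 0.0477
```

step_arm(
  series=[
    [-1, 0.5, 0, 3, 0],
    [-1, 1, 0, 6, 0],
    [-1, 1.3, 0, 9, 0],
    [-1, 2.5, 0, 12, 0],
    [-1, 3.6, 0, 15, 0],
    [-1, 4.8, 0, 18, 0],
    [-1, 7.5, 0, 22, 0],
    [-1, 10.3, 0, 25.5, 0],
    [-1, 13, 0, 28, 0],
    [-1, 17, 0, 30.5, 0],
    [-1, 17.5, 0, 30.5, 0],
  ],
)

```text
time: 57.48
tool_pos: [0.4414, 0.2647, 0.014]
ee_rot: [-3.14, 0.005, -0.167]
wrist_force: [-14.5, 0.2, 16.0]
width: 0.0477
```

```bash
python3 - <<'E'
from h import *
where()
E
```

```text
local -98.1 -29.2 14.0 w 0.0477 F [-14.5   0.2  16. ]
```

step_arm(
  series=[
    [-1, 2, 0, 1, 0],
    [-1, 4, 0, 2, 0],
    [-1, 6, 0, 2, 0],
    [-1, 6, 0, 2, 0],
    [-1, -10, 0, 0, 0],
    [-1, -16, 0, -10, 0],
    [-1, -16, 0, -60, 0],
    [-1, -16, 0, -90, 0],
    [-1, 40, 20, -90, 0],
    [-1, 100, 43, -90, 0],
    [-1, 132, 43, -80, 0],
    [-1, 132, 43, -60, 0],
    [-1, 132, 43, -48, 0],
    [-1, 132, 43, -48, 0],
  ],
)

```text
time: 59.22
tool_pos: [0.566, 0.1988, 0.0578]
ee_rot: [3.14, 0.002, -0.167]
wrist_force: [0.0, 0.4, -1.3]
width: 0.048
```

step_arm(
  series=[
    [-1, 0, 0, 3, 0],
    [-1, 0, 0, 5, 0],
    [-1, 0, 0, 6, 0],
    [-1, 0, 0, 7, 0],
    [-1, 0, 0, 7, 0],
  ],
)

```text
time: 59.85
tool_pos: [0.567, 0.1989, 0.052]
ee_rot: [3.141, -0.0, -0.168]
wrist_force: [0.0, 0.9, -1.8]
width: 0.0477
```

```bash
python3 - <<'E'
from h import *
where()
E
```

```text
local 36.9 -72.9 52.0 w 0.0477 F [ 0.   0.9 -1.8]
```

step_arm(
  series=[
    [-1, 0, 0, 1, 0],
    [-1, 0, 0, 2, 0],
    [-1, 0, 0, 3, 0],
    [-1, 0, 0, 3, 0],
  ],
)

```text
time: 60.35
tool_pos: [0.5672, 0.1989, 0.0503]
ee_rot: [-3.141, -0.001, -0.168]
wrist_force: [-2.9, -0.3, 5.1]
width: 0.0478
```

```bash
python3 - <<'E'
from h import *
where(); o=robot.get_obs()
s2=cams.snapshot("scene"); u,v=proj(s2,o["tool_pos"]).astype(int)
b=cv2.resize(s2["pixels"][v-35:v+25,u-40:u+40],(640,480),interpolation=cv2.INTER_CUBIC)
cv2.imwrite("pics/r13.png",b[:,:,::-1])
E
```

```text
local 37.1 -72.9 50.3 w 0.0478 F [-2.9 -0.3  5.1]
```

View pics/r13.png

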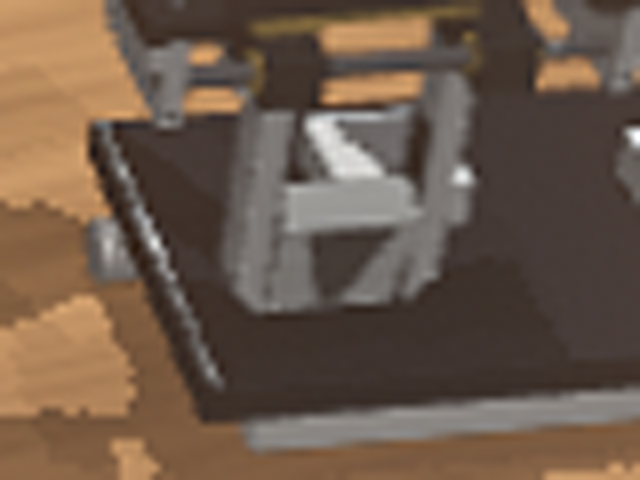

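```bash
python3 - <<'E'
from h import *
s=cams.snapshot("top")
for t in(150,165): print(coupons(s,0.065,(0.42,0.66,0.12,0.42),t)[0])
s2=cams.snapshot("scene")
for z in[(.542,.28,.065),(.557,.358,.065)]: print(proj(s2,z)-proj(s2,robot.get_obs()["tool_pos"])+[40,35])
for d in models.pinpoint(s2,"coupon_a_mid"): print(np.round(d["position"],3),round(d["p"],2))
E
```

```text
[]
[]
[62.360876   20.52340399]
[89.11137248 18.75464878]
[ 0.522 -0.494  0.01 ] 0.91
[ 0.632 -0.468  0.007] 0.61
[0.565 0.203 0.07 ] 0.54
```

step_arm(
  series=[
    [-1, 0, 0, -50, 0],
    [-1, 0, 0, -80, 0],
    [-1, -60, 0, -80, 0],
    [-1, -120, 0, -80, 0],
    [-1, -175, 0, -80, 0],
    [-1, -185, 0, -80, 0],
    [-1, -185, 0, -80, 0],
  ],
)

```text
time: 61.42
tool_pos: [0.3849, 0.23, 0.1291]
ee_rot: [-3.141, -0.002, -0.167]
wrist_force: [0.0, -0.0, -1.3]
width: 0.0476
```

```bash
python3 - <<'E'
from h import *
where()
s=cams.snapshot("top")
for t in(150,165):
  for q in coupons(s,0.065,(0.42,0.66,0.12,0.42),t)[0]:
    d=np.array(q[:2])-C; print(q,"local",(d@EX*1e3).round(1),(d@EY*1e3).round(1))
# stage outline again
st=rect(s,0.40,0.70,0.10,0.45,0.045,0.001)
g=cv2.cvtColor(rect(s,0.47,0.62,0.17,0.40,0.065,0.0005),cv2.COLOR_RGB2GRAY); print(cv2.resize(g,None,fx=.04,fy=.04,interpolation=cv2.INTER_AREA))
E
```

```text
local -148.0 -73.0 129.1 w 0.0476 F [ 0.  -0.  -1.3]
(0.5164, 0.2493, np.float64(-10.1), 48.2, 47.8) local -21.6 -31.8
(0.557, 0.3578, np.float64(-10.1), 47.9, 48.2) local 0.2 82.0
(0.5165, 0.2492, np.float64(-9.7), 46.6, 46.3) local -21.4 -31.9
(0.5571, 0.3578, np.float64(-10.2), 46.3, 46.2) local 0.3 82.0
[[131 117  75  69  67  64  61  57  54  52  54  57  69  81  95 112 123 127]
 [130 104  62  58  56  53  49  48  47  46  46  45  45  46  45  47  51  58]
 [135  98  73  57  50  46  43  43  43  44  43  44  44  45  46  45  45  47]
 [129 126 153 120 130 108  42  42  43  42  43  44  45  46  46  46  47  47]
 [125 142 153  84 152 128  42  42  44  44  43  45  44  45  46  46  47  48]
 [116 161 169 103 195 101  41  43  43  43  49  48  45  47  46  46  48  48]
 [105 141 166 156 200  78  42  44  43  45 133 166 124 116  64  48  48  50]
 [ 92  44  50  66  86  50  43  44  44  48 172 164 125 204  88  48  50  49]
 [ 79  40  42  42  42  43  43  44  45  56 182 110 114 193  68  49  49  51]
 [ 66  41  41  42  43  43  44  45  45  69 166 111 114 174  55  49  51  52]
 [ 65  46  41  43  43  44  45  45  46  48  65  83 104 110  52  51  52  51]
 [131 122 108  91  77  64  53  48  47  47  48  48  49  51  51  49  43  39]]
```

step_arm(
  series=[
    [-1, 60, -33, 0, 0],
    [-1, 120, -66, 0, 0],
    [-1, 175, -98, 0, 0],
    [-1, 188, -98, 0, 0],
    [-1, 188, -98, 35, 0],
    [-1, 188, -98, 60, 0],
    [-1, 188, -98, 72, 0],
    [-1, 188, -98, 76, 0],
    [-1, 188, -98, 78, 0],
    [-1, 188, -98, 80, 0],
    [-1, 188, -98, 82, 0],
    [-1, 188, -98, 82, 0],
    [-1, 188, -98, 82, 0],
  ],
)

```text
time: 63.1
tool_pos: [0.5874, 0.2954, 0.0504]
ee_rot: [-3.14, -0.004, -0.168]
wrist_force: [-2.9, -1.6, 5.8]
width: 0.048
```

Contact is as expected, so I'll press slightly to upright the coupon, release it and rise.

step_arm(
  series=[
    [-1, 0, 0, 1.5, 0],
    [-1, 0, 0, 2.5, 0],
    [-1, 0, 0, 2.5, 0],
    [0.2, 0, 0, 1, 0],
    [0.2, 0, 0, 0, 0],
    [0.2, 0, 0, 0, 0],
    [0.2, 0, 0, 0, 0],
    [0.2, 0, 0, 0, 0],
    [0.25, 0, 0, -20, 0],
    [0.25, 0, 0, -50, 0],
    [0.25, 0, 0, -73, 0],
    [0.25, 0, 0, -73, 0],
    [0.25, 0, 0, -73, 0],
  ],
)

```text
time: 64.72
tool_pos: [0.5861, 0.2949, 0.1197]
ee_rot: [3.141, 0.0, -0.168]
wrist_force: [0.5, -0.1, -0.5]
width: 0.0587
```

```bash
python3 - <<'E'
from h import *
where(); o=robot.get_obs()
s2=cams.snapshot("scene"); u,v=proj(s2,[.58,.29,.07]).astype(int)
b=cv2.resize(s2["pixels"][v-30:v+30,u-45:u+45],(720,480),interpolation=cv2.INTER_CUBIC)
cv2.imwrite("pics/r14.png",b[:,:,::-1])
E
```

```text
local 39.5 25.0 119.7 w 0.0587 F [ 0.5 -0.1 -0.5]
```

View pics/r14.png

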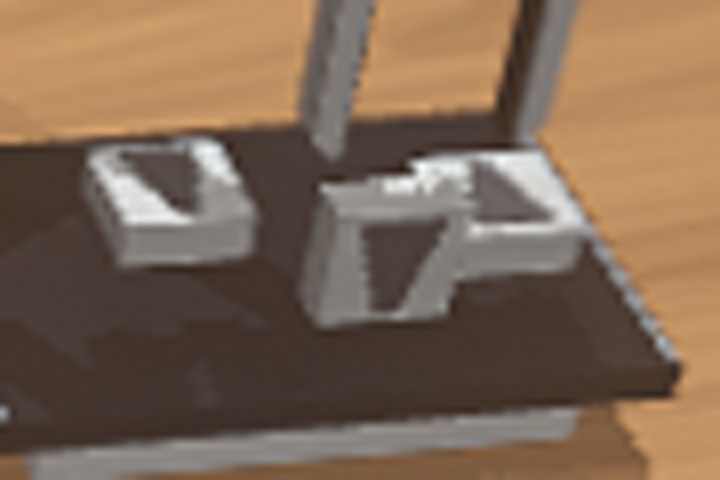

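step_arm(
  series=[
    [-1, 55, 0, 0, 0],
    [-1, 58, 0, 0, 0],
    [-1, 58, 0, 0, 0],
    [-1, 58, 0, 0, 0],
    [-1, 58, 0, 0, 0],
    [-1, 58, 0, 36, 0],
    [-1, 58, 0, 41, 0],
    [-1, 50, 0, 41, 0],
    [-1, 40, 0, 41, 0],
    [-1, 30, 0, 41, 0],
    [-1, 22, 0, 41, 0],
    [-1, 18, 0, 41, 0],
    [-1, 14, 0, 41, 0],
    [-1, 10, 0, 41, 0],
    [-1, 6, 0, 41, 0],
    [-1, 2, 0, 41, 0],
    [-1, -2, 0, 41, 0],
    [-1, -2, 0, 41, 0],
    [-1, -2, 0, 41, 0],
  ],
)

```text
time: 67.15
tool_pos: [0.5844, 0.2954, 0.0789]
ee_rot: [3.141, -0.0, -0.168]
wrist_force: [0.2, -0.1, -0.3]
width: 0.0002
```

step_arm(
  series=[
    [0, 0, 0, -60, 0],
    [1, -60, 0, -60, 0],
    [1, -120, 0, -60, 0],
    [1, -180, 0, -60, 0],
    [1, -180, 0, -60, 0],
    [1, -180, 0, -60, 0],
  ],
)

```text
time: 67.9
tool_pos: [0.4076, 0.3256, 0.1394]
ee_rot: [-3.141, -0.002, -0.167]
wrist_force: [-0.2, -0.3, 0.5]
width: 0.0572
```

```bash
python3 - <<'E'
from h import *
where()
s=cams.snapshot("top")
for t in(150,160):
  for q in coupons(s,0.065,(0.42,0.66,0.12,0.42),t)[0]:
    d=np.array(q[:2])-C; print(q,"local",(d@EX*1e3).round(1),(d@EY*1e3).round(1))
g=cv2.cvtColor(rect(s,0.47,0.62,0.17,0.40,0.065,0.0005),cv2.COLOR_RGB2GRAY); print(cv2.resize(g,None,fx=.05,fy=.05,interpolation=cv2.INTER_AREA))
# selector pointer: bright spot direction
sel=rect(s,0.46,0.54,-0.04,0.04,0.082,0.0005); cv2.imwrite("pics/sel.png",sel[:,:,::-1])
hs=cv2.cvtColor(sel,cv2.COLOR_RGB2GRAY); print(cv2.resize(hs,None,fx=.1,fy=.1,interpolation=cv2.INTER_AREA))
print("grip yaw 43+180 ->"); rel(0.501,-0.001,0.13,43-180)
E
```

```text
local -141.7 25.1 139.4 w 0.0572 F [-0.2 -0.3  0.5]
(0.5446, 0.3024, np.float64(-15.1), 163.7, 55.0) local -2.7 25.3
(0.5467, 0.3018, np.float64(-11.0), 160.9, 47.9) local -0.5 25.1
[[129 125  93  71  70  68  65  63  59  58  56  53  52  54  60  72  87  94
  109 122 128 129 131]
 [125 118  79  64  62  59  57  53  51  49  48  47  45  44  45  44  44  45
   48  54  64  69  86]
 [134 117  65  55  52  49  48  45  45  45  45  44  43  44  44  42  45  44
   44  46  46  46  46]
 [133 110 103  92  73  60  50  43  42  42  42  43  44  43  43  43  44  44
   45  46  46  45  47]
 [131 108 171 124 118 132 152  87 105  83  65  52  45  42  42  43  45  44
   45  45  45  47  47]
 [127 110 188 111  82 132 174 141 202 152 161 176  97  43  43  43  44  45
   45  46  46  48  47]
 [121 116 199 125  93 179 159 154 191 103 150 204 101  42  43  44  45  45
   46  45  47  48  48]
 [115 132 203 140 131 203 141 174 147  84 137 196  84  97  86  64  54  47
   46  47  48  47  47]
 [106  85 128 136 161 189 125 178 111  87 123 182  89 192 181 140 170 136
   51  47  48  49  48]
 [ 97  42  41  45  52  65  62 109 124 134 147
[... 1002 characters left out ...]
129]
 [156 148 107  75  75  73  79  79  74  69  71  76  80  81  85 117]
 [155 148 103  78  75  76  75  75  78  74  72  71  80  84  84 113]
 [154 151 111  78  77  78  77  76  78  80  77  74  76  83  90 125]
 [156 154 127  84  79  80  80  80  80  80  81  79  76  82  95 135]
 [154 156 142 102  82  81  82  82  81  83  82  77  79  87 114 149]
 [155 156 152 132  97  84  82  83  82  84  81  81  85 105 140 158]
 [154 155 154 151 131 105  92  86  87  87  88  94 108 135 154 157]
 [153 154 154 155 152 142 126 112 105 107 118 131 145 154 157 156]
 [143 152 155 155 155 154 151 149 144 145 152 155 158 159 156 156]]
grip yaw 43+180 ->
shift [146.3 306.3   9.3] turn 127.4 dist 340.0 q6 now 132.0 q6 tgt -133
```

```bash
python3 - <<'E'
from h import *
s=cams.snapshot("top")
im=rect(s,0.47,0.62,0.17,0.40,0.065,0.0005); g=cv2.cvtColor(im,cv2.COLOR_RGB2GRAY)
for t in(140,):
  m=(g>t).astype('u1'); m=cv2.morphologyEx(m,cv2.MORPH_CLOSE,np.ones((7,7)))
  m[:, :22]=0
  for c in cv2.findContours(m,cv2.RETR_EXTERNAL,cv2.CHAIN_APPROX_NONE)[0]:
    if cv2.contourArea(c)<2000: continue
    (u,v),(w,h),a=cv2.minAreaRect(c); p=np.array([.62-v*.0005,.40-u*.0005])-C; print("local",(p@EX*1e3).round(1),(p@EY*1e3).round(1),"size",w/2,h/2,a, cv2.contourArea(c)/4)
cv2.imwrite("pics/r15.png",cv2.resize(im,None,fx=1.7,fy=1.7)[:,:,::-1])
E
```

```text
local -19.8 -31.8 size 48.57568359375 44.62788009643555 9.833563804626465 1045.375
local -0.5 26.8 size 48.74629211425781 48.57638931274414 9.782407760620117 2222.75
local 0.2 81.9 size 48.32014083862305 48.571754455566406 10.080597877502441 2206.125
```

View pics/r15.png

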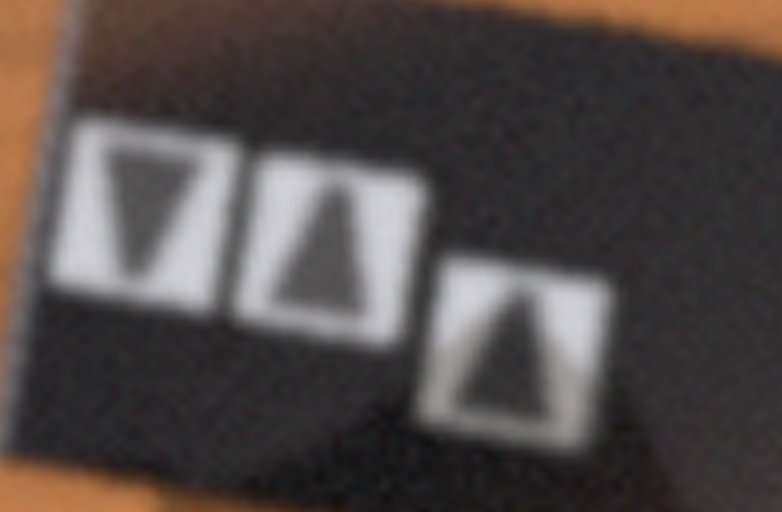

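step_arm(
  series=[
    [1, 146, 306, 0, -116],
    [1, 146, 306, 0, -116],
    [1, 146, 306, 0, -116],
    [1, 146, 306, 0, -116],
    [1, 146, 306, 0, -116],
    [1, 146, 306, 0, -116],
    [1, 146, 306, 0, -116],
    [1, 146, 306, 0, -116],
    [1, 146, 306, 0, -116],
    [1, 146, 306, 0, -116],
    [1, 146, 306, 0, -116],
    [1, 146, 306, 0, -116],
  ],
)

```text
time: 69.5
tool_pos: [0.5009, -0.0019, 0.1389]
ee_rot: [-3.141, 0.0, 1.859]
wrist_force: [-0.6, -0.4, 0.1]
width: 0.094
```

```bash
python3 - <<'E'
from h import *
print(robot.get_obs()["ee_rot"]); rel(0.5005,-0.0015,0.12,43-180); rel(0.5005,-0.0015,0.0575,43-180)
E
```

```text
[-3.14148004e+00  2.48760161e-04  1.85864434e+00]
shift [ 0.5 -0.3 18.9] turn -116.5 dist 19.0 q6 now -23.0 q6 tgt -133
shift [ 0.5 -0.3 81.4] turn -116.5 dist 81.0 q6 now -23.0 q6 tgt -133
```

step_arm(
  series=[
    [1, 0, 0, 0, -116.5],
    [1, 0, 0, 0, -116.5],
    [1, 0, 0, 0, -116.5],
    [1, 0, 0, 0, -116.5],
    [1, 0, 0, 0, -116.5],
    [1, 0, 0, 0, -116.5],
    [1, 0, 0, 0, -116.5],
    [1, 0, 0, 0, -116.5],
    [1, 0, 0, 0, -116.5],
    [1, 0, 0, 0, -116.5],
    [1, 0, 0, 0, -116.5],
    [1, 0, 0, 0, -116.5],
    [1, 0, 0, 0, -116.5],
  ],
)

```text
time: 71.12
tool_pos: [0.5003, -0.0013, 0.1389]
ee_rot: [-3.142, -0.0, -2.396]
wrist_force: [0.4, -0.6, -0.3]
width: 0.094
```

step_arm(
  series=[
    [1, 0, 0, 45, 0],
    [1, 0, 0, 70, 0],
    [1, 0, 0, 81, 0],
    [1, 0, 0, 81, 0],
    [-1, 0, 0, 81, 0],
    [-1, 0, 0, 81, 0],
    [-1, 0, 0, 81, 0],
    [-1, 0, 0, 81, 0],
    [-1, 0, 0, 81, 0],
    [-1, 0, 0, 81, 0],
    [-1, 0, 0, 81, 0],
    [-1, 0, 0, 81, 0],
    [-1, 0, 0, 81, 0],
    [-1, 0, 0, 81, 0],
    [-1, 0, 0, 81, 0],
  ],
)

```text
time: 73.0
tool_pos: [0.5004, -0.0012, 0.058]
ee_rot: [-3.14, 0.0, -2.393]
wrist_force: [3.5, -3.2, -2.6]
width: 0.0136
```

step_arm(
  series=[
    [-1, 0, 0, 0, 8],
    [-1, 0, 0, 0, 16],
    [-1, 0, 0, 0, 24],
    [-1, 0, 0, 0, 32],
    [-1, 0, 0, 0, 40],
    [-1, 0, 0, 0, 48],
    [-1, 0, 0, 0, 56],
    [-1, 0, 0, 0, 64],
    [-1, 0, 0, 0, 72],
    [-1, 0, 0, 0, 80],
    [-1, 0, 0, 0, 88],
    [-1, 0, 0, 0, 96],
    [-1, 0, 0, 0, 104],
    [-1, 0, 0, 0, 112],
    [-1, 0, 0, 0, 118],
    [-1, 0, 0, 0, 120],
    [-1, 0, 0, 0, 120],
    [-1, 0, 0, 0, 120],
  ],
)

```text
time: 75.25
tool_pos: [0.5003, -0.0019, 0.058]
ee_rot: [3.141, 0.003, 1.795]
wrist_force: [2.8, -4.4, -2.6]
width: 0.0137
```

step_arm(
  series=[
    [0.2, 0, 0, 0, 0],
    [0.2, 0, 0, 0, 0],
    [0.2, 0, 0, 0, 0],
    [0.2, 0, 0, 0, 0],
    [0.2, 0, 0, 0, 0],
    [0.2, 0, 0, -60, 0],
    [0.2, 0, 0, -120, 0],
    [0.2, 0, 0, -120, 0],
    [0.2, 0, 0, -120, 0],
  ],
)

```text
time: 76.38
tool_pos: [0.4996, -0.0006, 0.1776]
ee_rot: [-3.141, -0.0, 1.796]
wrist_force: [0.4, 1.1, 0.1]
width: 0.0568
```

```bash
python3 - <<'E'
from h import *
o=robot.get_obs(); print(o["tool_pos"],o["ee_rot"],o["width"]); rel(0.30,-0.12,0.2,np.degrees(o["ee_rot"][2]))
E
```

```text
[ 0.49956109 -0.0006085   0.17755133] [-3.14121694e+00 -6.85344019e-05  1.79577102e+00] 0.0567505872028619
shift [ -71.9 -221.2  -22.4] turn 0.0 dist 234.0 q6 now -19.0 q6 tgt -35
```

step_arm(
  series=[
    [0.2, -72, -221, -22, 0],
    [0.2, -72, -221, -22, 0],
    [0.2, -72, -221, -22, 0],
    [0.2, -72, -221, -22, 0],
    [0.2, -72, -221, -22, 0],
    [0.2, -72, -221, -22, 0],
    [0.2, -72, -221, -22, 0],
  ],
)

```text
time: 77.25
tool_pos: [0.3009, -0.1194, 0.199]
ee_rot: [-3.14, -0.002, 1.798]
wrist_force: [-0.3, -0.3, 0.3]
width: 0.0562
```

```bash
python3 - <<'E'
from h import *
s=cams.snapshot("top")
g=cv2.cvtColor(rect(s,0.46,0.54,-0.04,0.04,0.082,0.0005),cv2.COLOR_RGB2GRAY); print(cv2.resize(g,None,fx=.1,fy=.1,interpolation=cv2.INTER_AREA))
im=rect(s,0.47,0.62,0.17,0.40,0.065,0.0005); g=cv2.cvtColor(im,cv2.COLOR_RGB2GRAY)
m=(g>130).astype('u1'); m=cv2.morphologyEx(m,cv2.MORPH_CLOSE,np.ones((7,7))); m[:,:22]=0
for c in cv2.findContours(m,cv2.RETR_EXTERNAL,cv2.CHAIN_APPROX_NONE)[0]:
    if cv2.contourArea(c)<2000: continue
    (u,v),(w,h),a=cv2.minAreaRect(c); p=np.array([.62-v*.0005,.40-u*.0005])-C; print("local",(p@EX*1e3).round(1),(p@EY*1e3).round(1),"size",round(w/2,1),round(h/2,1),round(a,1))
for l in("mouse","jar","brush"):
    for d in models.pinpoint(s,l)[:1]: print(l,np.round(d["position"],3))
E
```

```text
[[143 153 155 155 153 154 156 153 152 154 156 160 159 154 156 156]
 [150 154 158 162 155 150 143 134 127 129 137 146 154 156 156 156]
 [152 155 154 157 146 124  98  87  81  81  86 103 123 148 154 155]
 [154 153 154 142 109  80  70  68  69  69  72  74  84 117 147 156]
 [154 154 146 112  76  69  69  69  71  71  73  72  74  86 122 151]
 [158 157 133  85  70  68  71  72  71  72  72  74  75  75  97 140]
 [154 152 116  73  70  71  70  68  71  76  90 103  99  74  82 127]
 [153 146 104  71  68  70  70  73  74  96 119 128 112  73  80 113]
 [153 146 101  74  74  75  75  75  76  83  91  86  78  74  83 111]
 [153 149 109  74  73  75  74  73  74  72  75  76  78  79  85 124]
 [153 152 125  81  73  73  75  76  78  79  81  81  82  84  92 131]
 [153 153 141 103  82  80  79  80  81  82  84  83  83  87 113 146]
 [152 152 151 130  97  82  82  83  82  83  83  82  85 102 138 154]
 [152 152 153 149 128 103  92  84  84  84  86  92 105 132 152 155]
 [152 153 154 152 150 140 124 110 103 105 115 129 142 152 154 154]
 [140 150 151 151 153 153 151 146 141 142 148 152 154 156 153 151]]
local -21.6 -31.8 size 49.4 49.1 9.9
local -0.5 26.8 size 49.5 49.5 9.9
local 0.2 82.0 size 49.2 49.4 10.1
mouse [0.745 0.156 0.004]
jar [ 0.426 -0.556 -0.002]
brush [ 0.757 -0.233 -0.005]
```

```bash
python3 -c "
from bench import robot; print(robot.close_job())"
```

```text
the job is handed in; nothing more can be done
None
```

The job is done and handed in after about 77 s of the 210 s allowed, with the gripper clear of everything.

- **Selector, loading:** I turned it two clicks anticlockwise while the stage was empty. The pointer went from about -17° to +43° (yaw seen from above, anticlockwise positive).
- **Coupons:** Three were present, and all now lie polished face up on the stage.
    - One already lay wedge up and was simply moved.
    - I turned the other two over by pivoting each in the grip on the stage's front edge, standing it upright on the stage, then tipping it over. The first turn-over stalled short of upright, so I set that coupon back face down on the stage and repeated it with a shallower grip.
- **Knock:** A loaded coupon shifted about 4 cm while the next one was being handled, probably the announced knock. It stayed flat with its wedge up, so I left it there and put the third coupon between the other two.
- **Selector, viewing:** I then turned it four clicks clockwise. The pointer now reads about -75°, against an expected -77°.

The last stage picture showed all three wedges up. After the final selector turn, the camera measurement still gave three separate flat squares of about 49 mm on the plate. They are at stage positions (0, 82), (0, 27) and (-22, -32) mm from its centre. The mouse, jar and brush were within 3 mm of where they started; the mouse and jar were measured with the same camera both times, the brush with a different one. No final check failed.

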